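Change the batch in the drying drawer

ROBOT

A 6-joint arm with a two-finger parallel gripper is mounted at the origin on the work surface. World frame = base frame: x ahead of the robot, y to its left, z up, the work surface at z = 0. Lengths are in m, angles in rad, forces in N, time in s.
With the tool pointing down it reaches from about 0.425 to 0.95 m from the base axis. Payload 3.5 kg.
Tool frame: the origin (TCP) lies midway between the tips of the shut fingers; the grasp point (between the pads) lies 19 mm behind it; z points along the fingers, y is the line along which they close (so a half turn about z gives the same grasp; the last joint's range is limited). The gripper opens to 85 mm and grips with 20 to 120 N. Pads are 22 mm wide; open, the fingers measure 114 mm over their backs; the gripper's body (76 mm by 85 mm) begins 54 mm behind the grasp point. The pads swing forward as they close: fully open they stand 13 mm farther back than shut.
Start: joints at [-1.422, 0.286, 1.577, -0, 1.279, -0.15], TCP at [0.199, -0.645, 0.194] pointing down, gripper open.
Joint ranges: [-2.77, 2.77], [-0.9, 2.22], [0.21, 2.48], [-1.53, 4.67], [0.24, 2.81], [-2.84, 2.84]. Speed limits (rad/s): [2.79, 2.79, 3.14, 3.14, 3.14, 3.14].

INTERFACE

Orientations are given as a unit quaternion [x, y, z, w].
In Python, from plant import ctrl gives the robot as it stands.
- The arm moves only by the tool send_rows, never from a script. Its argument "series" is a list that holds one entry, the list of rows, each a list of 7 numbers: the shift along the tool's x, y, z in cm, then the turn, a rotation vector about the tool's x, y, z in rad, then the opening, from -1 (shut) to 1 (fully open). In form: [[[x, y, z, rx, ry, rz, jaw], ...]]. A call has 1 to 10 rows; each row shifts and turns the commanded pose from where the row before left it, along the tool's axes as they then stand; what a row does not reach is not made up. A row lasts 1/8 s, in which the tool goes at most 62.5 mm and 10.7 degrees, less where a joint would pass 70% of its speed; a pose out of reach is approached as far as the arm can. A call is refused whole if a number of a shift passes 6.25 or a number of a turn 0.188, either way. A call with a gripper value outside its range is refused whole. The fingers move at their own pace and stop on an object; "force" is the grip in N (left out, the last holds). Time passes only in rows, so rows that do not move let the fingers close. It gives the time, the measured TCP pose, the force, the opening and the grip force at its end, in the units of the state.
- ctrl.get_state(): the state, without advancing time (a new reading comes with each control period).
- ctrl.read_camera(name): name is "scene" or "side" or "wrist"; returns a dict with "img" (480x640x3 uint8, red, green, blue), "fx", "fy", "cx", "cy" (pixels), "R" (3x3) and "t" (3): a world point X has camera coordinates R X + t; the wrist camera has in their place "hand_eye" (4x4, takes a point from camera to tool coordinates, whose origin is the TCP and whose axes are the flange's). Camera axes: x right, y down, z forward; pixel columns grow to the right and rows downward; lengths in m; the calibration is good to about 2 mm. A picture is of the moment at which its call begins: read the wrist's pose just before it. There is no depth.
- ctrl.sign_off(): hands the job in; it is judged then, once.
The state is a dict: "time": time; "qpos": joint angles; "dq": joint speeds; "joint_efforts": joint torques, N m; "eef_pos": TCP position; "tcp_rot": TCP orientation; "contact_force": force on the tool from outside, world axes, zero at the start; "wrist_torque": the same for the moment, N m; "opening": opening from 0.0 (shut) to 1.0 (fully open); "finger_force": force on a finger pad.
Only numpy, scipy, OpenCV 4.12 (cv2) and the standard library are available. Lean on these libraries where they do the work, as an engineer would, in place of code of your own. Each camera call takes 0.05 s, during which the arm holds its last target. There are 200 camera calls.

TASK

Change the batch of jar lids in the drying drawer: stand the finished blue lids from the open drawer on the cork board, and stand all the freshly painted white lids that are on the table in the drawer, every lid flat with its knob up. Then push the drawer fully home until its catch holds it, and only after that turn the dial on top of the cabinet until its pointer stands at the orange mark. Leave the brush mug, the bowl and the glaze jar where they are.

Things in the scene. Friction and masses are not known exactly. Their poses are not given: they have to be found in the camera images.
- fresh0: White, freshly painted jar lid with a terracotta-brown ring, white knob, on the table; belongs in the drawer. The disc is 50 mm across and 12 mm thick; a straight round knob 16 mm across and 24 mm tall stands on its middle (36 mm over all); rigid, one piece, about 50 g. Origin: centre of the underside; z up through the knob. Absent in some starts (3 or 4 of the four are there).
- fresh1: White, freshly painted jar lid with a terracotta-brown ring, white knob, on the table; belongs in the drawer. The disc is 50 mm across and 12 mm thick; a straight round knob 16 mm across and 24 mm tall stands on its middle (36 mm over all); rigid, one piece, about 50 g. Origin: centre of the underside; z up through the knob. Absent in some starts (3 or 4 of the four are there).
- fresh2: White, freshly painted jar lid with a terracotta-brown ring, white knob, on the table; belongs in the drawer. The disc is 50 mm across and 12 mm thick; a straight round knob 16 mm across and 24 mm tall stands on its middle (36 mm over all); rigid, one piece, about 50 g. Origin: centre of the underside; z up through the knob. Absent in some starts (3 or 4 of the four are there).
- fresh3: White, freshly painted jar lid with a terracotta-brown ring, white knob, on the table; belongs in the drawer. The disc is 50 mm across and 12 mm thick; a straight round knob 16 mm across and 24 mm tall stands on its middle (36 mm over all); rigid, one piece, about 50 g. Origin: centre of the underside; z up through the knob. Absent in some starts (3 or 4 of the four are there).
- done0: Finished lid, glossy blue with a yellow ring and yellow knob, starting in the open drawer; belongs on the cork board. The disc is 50 mm across and 12 mm thick; a straight round knob 16 mm across and 24 mm tall stands on its middle (36 mm over all); rigid, one piece, about 50 g. Origin: centre of the underside; z up through the knob. Absent in some starts (1 or 2 of the two are there).
- done1: Finished lid, glossy blue with a yellow ring and yellow knob, starting in the open drawer; belongs on the cork board. The disc is 50 mm across and 12 mm thick; a straight round knob 16 mm across and 24 mm tall stands on its middle (36 mm over all); rigid, one piece, about 50 g. Origin: centre of the underside; z up through the knob. Absent in some starts (1 or 2 of the two are there).
- board: Fixed cork board on the table, 110 mm (its x) by 180 mm (its y), 6 mm thick. Origin: centre of its underside.
- cabinet: Low white drying cabinet, fixed, 240 mm deep (x), 310 mm wide (y), 100 mm tall, drawer in its front (-x) face, dial on its top. Origin: centre of its underside; its -x axis points out of the front, roughly towards the robot. Its top front edge is at x = -120 mm, flat top at z = 100 mm.
- drawer (a joint): Drawer opening in m: 0 = fully home, 0.11 to 0.14 at the start, stop at 0.15; it slides out along the cabinet's -x. Light sliding friction (1 N) and a roller catch: over about the last 17 mm it takes up to some 6 N to push past the catch, which from about 6 mm on draws the drawer to 0 and holds it; pushed less, it stays 7 to 18 mm open.
- drawer_lip (a point): Middle of the outermost, top edge of the steel lip along the drawer's red front; moves with the drawer. The lip (10 mm tall, 310 mm wide, sticking out 10 mm from the 12 mm thick front) may be pushed along the cabinet's +x anywhere along its width; its top is 95 mm above the table. Axes as the cabinet.
- drawer_floor (a point): On the drawer's floor, middle of its front's inner face; moves with the drawer, axes as the cabinet. The floor reaches 194 mm along +x, 131 mm to either side (y), 40 mm above the table; side walls 35 mm high, 6 mm thick; the front rises 55 mm above the floor. Farther in +x than the drawer's opening is under the cabinet's top (52 mm headroom above the floor).
- dial (a joint): Angle of the dial in rad, 0 to 4.5, grows clockwise seen from above; stays where it is left (friction about 0.04 N m). Starts at 0 to 0.8; the orange mark always lies farther clockwise, 0.8 to 3.8 rad away.
- dial_grip (a point): On the dial's vertical axis, at the top of its black grip bar, 131 mm above the table. The bar is 44 mm long (along this point's x), 12 mm wide (y) and 22 mm tall, on a grey round skirt of 30 mm radius whose top is 22 mm below this point. The point turns with the dial; a yellow line along its -x is the pointer.
- pointer (a point): Tip of the dial's yellow pointer, on the edge of the grey skirt, 30 mm from the axis.
- mark (a point): Where the pointer's tip must stand: the point on the skirt's edge, 30 mm from the dial's axis, in front of the orange mark (16 by 6 mm, on the scale just outside the skirt). The direction from the dial's axis to it is this point's -x.
- brush_mug: Bystander: white mug with a blue band, 76 mm across, with brushes standing in it, 145 mm tall in all. Origin: centre of the underside. Not to be moved.
- slip_bowl: Bystander: blue ceramic bowl, 100 mm across, 50 mm tall. Origin: centre of the underside. Not to be moved.
- glaze_jar: Bystander: white glaze jar with yellow cap, 60 mm across, 80 mm tall. Origin: centre of the underside. Not to be moved.
There are look-alikes about, which are no part of the job. What is shaped like the done0 but red or turquoise is not meant. Leave any red look-alike of the fresh1 alone.

How it is judged:
On the way, in this order (a step that is already met when the one before it is completed fails the run):
1. the finished lids are on the board and the fresh lids in the drawer, all knob up, and let go (x of done0 in the frame of board between -0.055 and 0.055 m and y of done0 in the frame of board between -0.09 and 0.09 m and z of done0 in the frame of board between 0 and 0.012 m and angle between each of done0, done1, fresh0, fresh1, fresh2, fresh3's own z axis and vertical below 0.15 rad and x of done1 in the frame of board between -0.055 and 0.055 m and y of done1 in the frame of board between -0.09 and 0.09 m and z of done1 in the frame of board between 0 and 0.012 m and x of fresh0 in the frame of drawer_floor between 0.02 and 0.175 m and y of fresh0 in the frame of drawer_floor between -0.112 and 0.112 m and z of fresh0 in the frame of drawer_floor between -0.006 and 0.008 m and x of fresh1 in the frame of drawer_floor between 0.02 and 0.175 m and y of fresh1 in the frame of drawer_floor between -0.112 and 0.112 m and z of fresh1 in the frame of drawer_floor between -0.006 and 0.008 m and x of fresh2 in the frame of drawer_floor between 0.02 and 0.175 m and y of fresh2 in the frame of drawer_floor between -0.112 and 0.112 m and z of fresh2 in the frame of drawer_floor between -0.006 and 0.008 m and x of fresh3 in the frame of drawer_floor between 0.02 and 0.175 m and y of fresh3 in the frame of drawer_floor between -0.112 and 0.112 m and z of fresh3 in the frame of drawer_floor between -0.006 and 0.008 m and contact force between the fingers and fresh0 below 0.1 N and contact force between the fingers and fresh1 below 0.1 N and contact force between the fingers and fresh2 below 0.1 N and contact force between the fingers and fresh3 below 0.1 N and contact force between the fingers and done0 below 0.1 N and contact force between the fingers and done1 below 0.1 N), for 0.2 s.
2. the drawer is home at its catch (value of joint drawer below 0.004 m), for 0.2 s.
3. the dial's pointer stands at the orange mark (horizontal distance between pointer and mark below 0.004 m and velocity of joint dial between -0.05 and 0.05 rad/s), for 0.2 s.
At the end, for the whole second after the job is handed in: Every finished lid rests flat on the cork board (its centre over the board, tilt under 0.15 rad), every fresh lid rests flat on the drawer's floor, the drawer is home (under 4 mm open), the pointer's tip is within 4 mm (7.6 degrees) of the mark, and the finished lids lie still (all of step 3 and x of done0 in the frame of board between -0.055 and 0.055 m and y of done0 in the frame of board between -0.09 and 0.09 m and z of done0 in the frame of board between 0 and 0.012 m and angle between each of done0, done1, fresh0, fresh1, fresh2, fresh3's own z axis and vertical below 0.15 rad and x of done1 in the frame of board between -0.055 and 0.055 m and y of done1 in the frame of board between -0.09 and 0.09 m and z of done1 in the frame of board between 0 and 0.012 m and x of fresh0 in the frame of drawer_floor between 0.02 and 0.175 m and y of fresh0 in the frame of drawer_floor between -0.112 and 0.112 m and z of fresh0 in the frame of drawer_floor between -0.006 and 0.008 m and x of fresh1 in the frame of drawer_floor between 0.02 and 0.175 m and y of fresh1 in the frame of drawer_floor between -0.112 and 0.112 m and z of fresh1 in the frame of drawer_floor between -0.006 and 0.008 m and x of fresh2 in the frame of drawer_floor between 0.02 and 0.175 m and y of fresh2 in the frame of drawer_floor between -0.112 and 0.112 m and z of fresh2 in the frame of drawer_floor between -0.006 and 0.008 m and x of fresh3 in the frame of drawer_floor between 0.02 and 0.175 m and y of fresh3 in the frame of drawer_floor between -0.112 and 0.112 m and z of fresh3 in the frame of drawer_floor between -0.006 and 0.008 m and linear speed of each of done0, done1 below 0.02 m/s and value of joint drawer below 0.004 m); the robot touches nothing.
It fails at once if a bystander (brush mug, bowl, glaze jar) is moved by more than 25 mm (distance of any of brush_mug, slip_bowl, glaze_jar from where it was at the start of the episode above 0.025 m).
Of fresh0, fresh1, fresh2, fresh3 only 3 to 4 are there at a start; the rules pass over those that are not, and their reading is None.
Of done0, done1 only 1 to 2 are there at a start; the rules pass over those that are not, and their reading is None.
At some moment in a run one of fresh0, fresh1, fresh2, fresh3 may be knocked a few centimetres aside while the robot is not near it.
It also fails if it takes over 210 s, if anything falls off the work surface, if the arm or the gripper's body presses on something with over 40 N, if the wrist force passes 120 N, or if a joint passes its speed limit or range.

## Working session

There is one attempt and no reset: what is moved stays moved. The work goes in short steps, Python scripts to look and compute and a tool call to move; the robot and the scene stay as the last step left them, time stands still between calls to the robot, and variables do not carry over. Pictures are saved under pics/ and viewed, at most 14 in all, crops included, and the job is handed in when it is done.

Besides the shell and the picture viewer there is one more tool, called as name([rows], argument=value, ...), one row to a line, values as JSON. send_rows: Moves the arm, as the interface text tells. Its arguments: {"type":"object","properties":{"series":{"type":"array"},"force":{"type":"number"}},"required":["series"]}

```bash
mkdir -p pics; ls; cat > h.py <<'E'
import numpy as np, cv2, pickle
from scipy.spatial.transform import Rotation as R
from plant import ctrl
def shot(n,f):
    s=ctrl.get_state(); c=ctrl.read_camera(n)
    cv2.imwrite('pics/'+f+'.png',c['img'][:,:,::-1])
    if 'hand_eye' in c:
        T=np.eye(4); T[:3,:3]=R.from_quat(s['tcp_rot']).as_matrix(); T[:3,3]=s['eef_pos']
        M=np.linalg.inv(T@np.array(c['hand_eye'])); c['R'],c['t']=M[:3,:3],M[:3,3]
    c['R']=np.array(c['R']);c['t']=np.array(c['t'])
    pickle.dump(c,open('pics/'+f+'.pkl','wb')); return c
def load(f): return pickle.load(open('pics/'+f+'.pkl','rb'))
def w(c,u,v,z):
    d=c['R'].T@np.array([(u-c['cx'])/c['fx'],(v-c['cy'])/c['fy'],1]); o=-c['R'].T@c['t']
    return o+d*(z-o[2])/d[2]
def px(c,X):
    p=c['R']@np.array(X)+c['t']; return np.array([c['fx']*p[0]/p[2]+c['cx'],c['fy']*p[1]/p[2]+c['cy']])
def crop(f,u0,v0,u1,v1,k,o):
    cv2.imwrite('pics/'+o+'.png',cv2.resize(cv2.imread('pics/'+f+'.png')[v0:v1,u0:u1],None,fx=k,fy=k,interpolation=cv2.INTER_CUBIC))
E
python3 - <<'E'
from h import *
for n in ['scene','side','wrist']:
    c=shot(n,n+'0'); print(n,-c['R'].T@c['t'],c['fx'],c['R'][2])
s=ctrl.get_state(); print({k:np.round(v,3) for k,v in s.items()})
E
```

```text
pics
scene [1.30734448 0.60982663 1.12594099] 475.6065623016288 [-0.50324092 -0.44799016 -0.73895425]
side [-0.11071255  0.82009184  1.16326163] 574.3493016555208 [ 0.46639582 -0.53827928 -0.70194755]
wrist [ 0.27081761 -0.62179844  0.37299716] 352.9948032208587 [-0.28258369 -0.0857201  -0.9554049 ]
{'time': np.float64(0.15), 'qpos': array([-1.422,  0.287,  1.578, -0.   ,  1.279, -0.15 ]), 'dq': array([-0.   , -0.004, -0.004,  0.001, -0.001,  0.001]), 'joint_efforts': array([ 0.0000e+00, -4.0661e+01, -2.9314e+01, -0.0000e+00,  4.0000e-03,
       -0.0000e+00]), 'eef_pos': array([ 0.199, -0.645,  0.192]), 'tcp_rot': array([ 0.989,  0.149, -0.   , -0.001]), 'contact_force': array([ 0.368,  0.913, -0.215]), 'wrist_torque': array([ 0.013, -0.004, -0.01 ]), 'finger_force': np.float64(0.0), 'opening': np.float64(1.001)}
```

View pics/scene0.png

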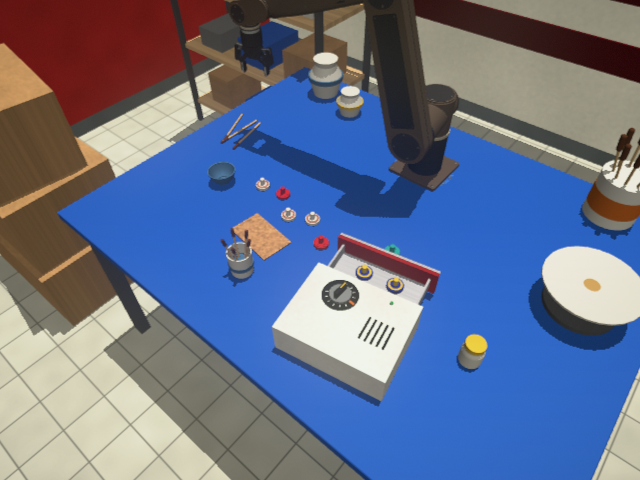

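View pics/side0.png

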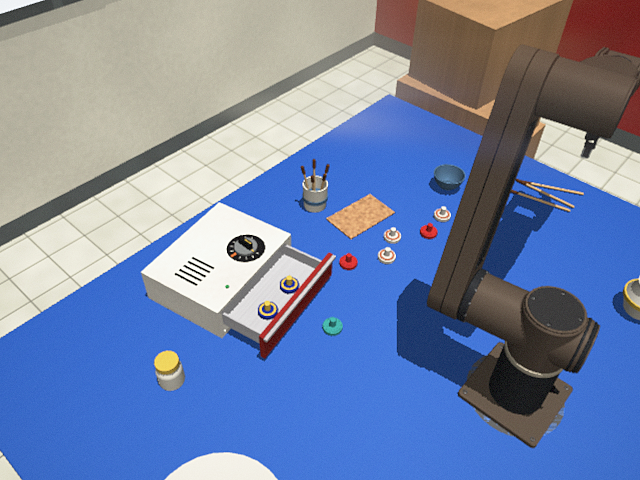

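The scene view shows three white lids at about (262,184), (288,214) and (312,218), and two blue lids in the drawer at (364,271) and (396,285). It also shows red and turquoise decoys, the cork board at (261,236) and the dial at (341,294). I'll enlarge it for exact pixels.

```bash
python3 - <<'E'
from h import *
crop('scene0',200,150,450,350,3.2,'sc'); crop('side0',210,150,460,350,3.2,'sd')
E
```

```text
(no output)
```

View pics/sc.png

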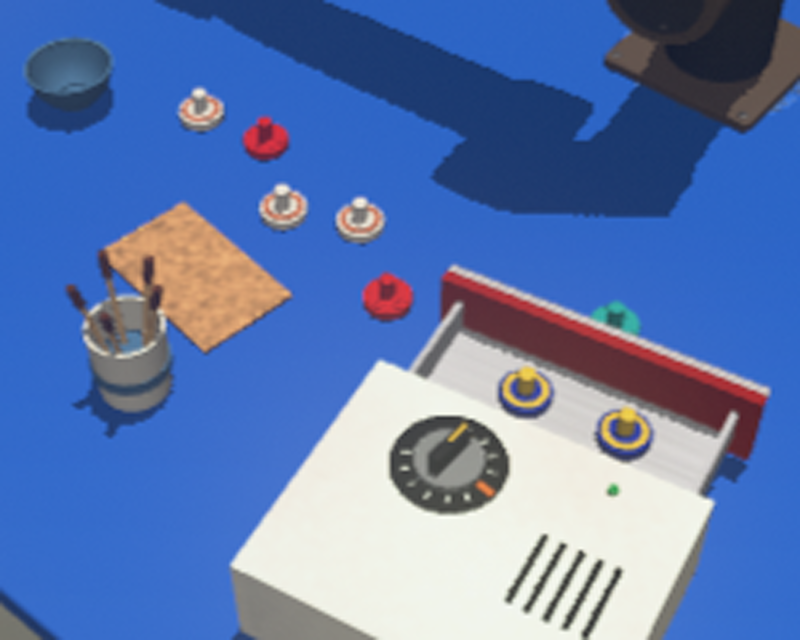

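View pics/sd.png

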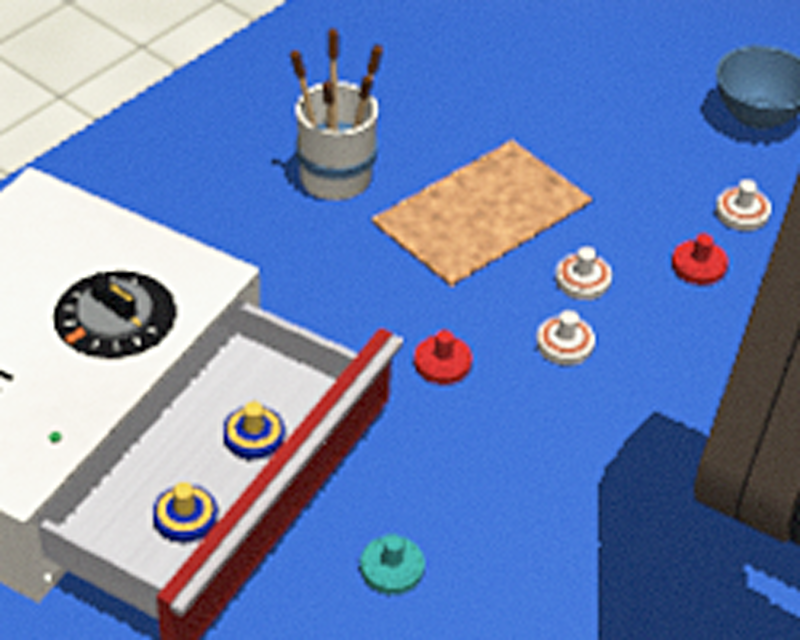

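Enlarged views:
- **White lids:** knob tops at crop pixels (199,94), (282,190) and (360,205) in the scene view, and (747,187), (587,253) and (569,318) in the side view.
- **Blue lids:** (528,374) and (627,414) in the scene view, (253,409) and (184,491) in the side view.
- **Dial:** the pointer points towards the drawer and the orange mark is at (486,488).

```bash
python3 - <<'E'
from h import *
a=load('scene0');b=load('side0')
def A(p,z): return w(a,(p[0]+.5)/3.2-.5+200,(p[1]+.5)/3.2-.5+150,z)
def B(p,z): return w(b,(p[0]+.5)/3.2-.5+210,(p[1]+.5)/3.2-.5+150,z)
P={'Fa':((199,92),(747,185),.036),'Fb':((282,188),(587,251),.036),'Fc':((360,202),(569,316),.036),
'dA':((528,372),(253,407),.076),'dB':((627,411),(184,488),.076),
'red1':((387,279),(445,337),.036),'red2':((265,121),(704,240),.036),'turq':((616,310),(393,541),.036),
'bd1':((183,203),(513,141),.006),'bd2':((291,294),(451,283),.006),'bd3':((207,351),(373,218),.006),
'bd?':((291,294),(591,199),.006),
'lipL':((452,267),(401,339),.095),'lipR':((768,391),(180,608),.095),
'cabFL':((380,361),(259,270),.1),'cabFR':((714,502),(0,0),.1),'cabBL':((233,568),(25,170),.1),
'dial':((449,464),(115,313),.109),'mark':((486,488),(76,337),.1045),'mug':((135,390),(335,180),.0),'jar':((0,0),(0,0),0),'bowl':((68,90),(765,110),0.0)}
for k,(p,q,z) in P.items(): print(k,np.round(A(p,z),3)[:2],np.round(B(q,z),3)[:2])
print('mug..',A((125,312),.1), 'jar',w(a,475,345,.08))
E
```

```text
Fa [ 0.455 -0.392] [ 0.455 -0.392]
Fb [ 0.51  -0.216] [ 0.511 -0.219]
Fc [ 0.475 -0.14 ] [ 0.474 -0.142]
dA [0.575 0.144] [0.575 0.142]
dB [0.556 0.236] [0.556 0.236]
red1 [ 0.54 -0.05] [ 0.536 -0.051]
red2 [ 0.444 -0.302] [ 0.442 -0.302]
turq [0.432 0.146] [0.427 0.143]
bd1 [ 0.571 -0.305] [ 0.674 -0.322]
bd2 [ 0.595 -0.129] [ 0.592 -0.129]
bd3 [ 0.701 -0.141] [ 0.7   -0.146]
bd? [ 0.595 -0.129] [ 0.567 -0.306]
lipL [0.531 0.023] [0.527 0.021]
lipR [0.474 0.324] [0.47  0.324]
cabFL [0.664 0.047] [0.662 0.045]
cabFR [0.606 0.351] [ 1.106 -0.055]
cabBL [0.899 0.094] [0.898 0.094]
dial [0.717 0.167] [0.705 0.166]
mark [0.714 0.203] [0.712 0.202]
mug [ 0.776 -0.164] [ 0.767 -0.166]
jar [ 0.457 -0.737] [ 1.221 -0.137]
bowl [ 0.519 -0.544] [ 0.523 -0.539]
mug.. [ 0.76640001 -0.16827242  0.1       ] jar [0.60811076 0.50478786 0.08      ]
```

Both cameras agree to about 3 mm, so I'll precompute the tool-axis shifts between the waypoints. I'm also adding a quick check for lids that get knocked.

```bash
cat >> h.py <<'E'
PSI=0.1885
def T(d,psi=PSI): c,s=np.cos(psi),np.sin(psi); return np.round(100*np.array([d[0]*c+d[1]*s,d[0]*s-d[1]*c,-d[2]]),2)
def to(p,psi=PSI):
    s=ctrl.get_state(); return T(np.array(p)-s['eef_pos'],psi)
def slot(x,y,z=0.056): return np.array([.522+x*.982-y*.187,.177+x*.187+y*.982,z])
def find(name,X):
    """template match of a lid from initial images; returns position per camera + score"""
    out=[]
    for n in ['scene','side']:
        c0=load(n+'0'); g=shot(n,'chk_'+n); u,v=np.round(px(c0,[X[0],X[1],.02])).astype(int)
        t=c0['img'][v-11:v+12,u-10:u+11]; y0=max(v-60,0);x0=max(u-60,0)
        m=cv2.matchTemplate(g['img'][y0:v+61,x0:u+61],t,cv2.TM_CCOEFF_NORMED); _,s,_,l=cv2.minMaxLoc(m)
        du=x0+l[0]+10-u; dv=y0+l[1]+11-v
        p=px(c0,[X[0],X[1],.02])+[du,dv]; out.append((np.round(w(g,*p,.02)[:2],3).tolist(),round(float(s),2)))
    print(name,out)
E
python3 - <<'E'
from h import *
s=ctrl.get_state()['eef_pos']
W=[('start',s),('dA hi',[.575,.143,.17]),('bd near',[.640,-.180,.17]),('Fb',[.5105,-.2175,.17]),('slot1',slot(.052,-.085,.17)),('dB',[.556,.236,.17]),('bd far',[.628,-.270,.17]),('Fc',[.4745,-.141,.17]),('slot2',slot(.052,0,.17)),('Fa',[.455,-.392,.17]),('slot3',slot(.052,.085,.17))]
for a,b in zip(W,W[1:]): print(b[0],np.round(b[1],3),T(np.array(b[1])-np.array(a[1])))
E
```

```text
dA hi [0.575 0.143 0.17 ] [ 51.73 -70.3    2.25]
bd near [ 0.64 -0.18  0.17] [ 0.33 32.95 -0.  ]
Fb [ 0.51  -0.218  0.17 ] [-13.42   1.26  -0.  ]
slot1 [0.589 0.103 0.17 ] [ 13.72 -30.04  -0.  ]
dB [0.556 0.236 0.17 ] [ -0.75 -13.66  -0.  ]
bd far [ 0.628 -0.27   0.17 ] [-2.41 51.05 -0.  ]
Fc [ 0.474 -0.141  0.17 ] [-12.66 -15.55  -0.  ]
slot2 [0.573 0.187 0.17 ] [ 15.82 -30.34  -0.  ]
Fa [ 0.455 -0.392  0.17 ] [-22.44  54.63  -0.  ]
slot3 [0.557 0.27  0.17 ] [ 22.44 -63.13  -0.  ]
```

send_rows([
  [[0,0,0,0,0,0.11,0.1],[2.6,-3.5,0.1,0,0,0,0.1],[2.6,-3.5,0.1,0,0,0,0.1],[2.6,-3.5,0.1,0,0,0,0.1],[2.6,-3.5,0.1,0,0,0,0.1],[2.6,-3.5,0.1,0,0,0,0.1],[2.6,-3.5,0.1,0,0,0,0.1],[2.6,-3.5,0.1,0,0,0,0.1],[2.6,-3.5,0.1,0,0,0,0.1],[2.6,-3.5,0.1,0,0,0,0.1]],
], force=30)

```text
time: 1.4
eef_pos: [0.3697, -0.2903, 0.1843]
tcp_rot: [0.996, 0.094, 0.0, -0.0]
contact_force: [-0.3, -0.3, -0.5]
opening: 0.553
finger_force: 0.0
```

send_rows([
  [[2.6,-3.5,0.1,0,0,0,0],[2.6,-3.5,0.1,0,0,0,0],[2.6,-3.5,0.1,0,0,0,0],[2.6,-3.5,0.1,0,0,0,0],[2.6,-3.5,0.1,0,0,0,0],[2.6,-3.5,0.1,0,0,0,0],[2.6,-3.5,0.1,0,0,0,0],[2.6,-3.5,0.1,0,0,0,0],[2.6,-3.5,0.1,0,0,0,0],[2.6,-3.5,0.1,0,0,0,0]],
])

```text
time: 2.65
eef_pos: [0.5594, 0.1022, 0.1742]
tcp_rot: [0.996, 0.094, -0.0, 0.0]
contact_force: [0.1, -0.5, -0.5]
opening: 0.499
finger_force: 0.0
```

```bash
python3 - <<'E'
from h import *
s=ctrl.get_state(); print(s['eef_pos'],R.from_quat(s['tcp_rot']).as_rotvec(),s['qpos'],s['opening'])
print(to([.575,.143,.055])); shot('wrist','w1')
E
```

```text
[0.55937229 0.10224741 0.17416527] [ 3.12752968e+00  2.96381854e-01 -6.52533149e-04] [ 2.45385968e-03  7.04559151e-02  1.86030106e+00 -9.49377896e-05
  1.21124466e+00  1.38431697e+00] 0.4994221088485213
[ 2.3  -3.71 11.92]
```

View pics/w1.png

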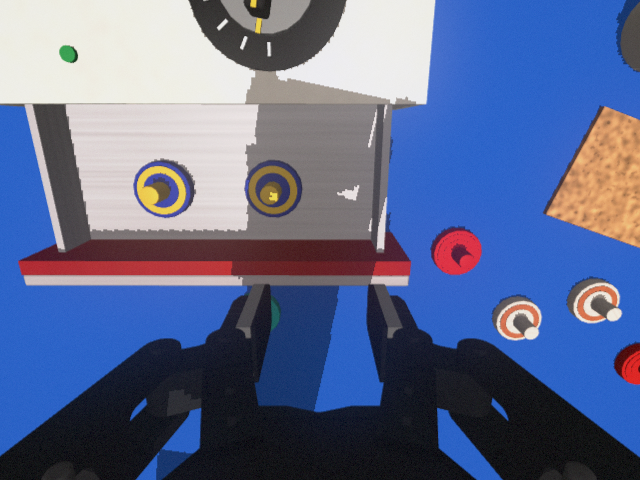

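The wrist view shows the blue knobs at about (270,190) and (150,195). The drawer lies square to the tool. Moving over dA and descending.

```bash
python3 - <<'E'
from h import *
c=load('w1'); print(w(c,269,190,.076),w(c,150,194,.076),w(c,529,333,.036),w(c,613,313,.036))
E
```

```text
[0.57719198 0.14647197 0.076     ] [0.5561415  0.23935255 0.076     ] [ 0.4718255  -0.13593718  0.036     ] [ 0.50999449 -0.21146354  0.036     ]
```

send_rows([
  [[1.1,-1.9,0,0,0,0,0],[1.2,-1.8,0,0,0,0,0],[0,0,2,0,0,0,0],[0,0,0,0,0,0,0]],
])

```text
time: 3.2
eef_pos: [0.5726, 0.1409, 0.1512]
tcp_rot: [0.996, 0.094, -0.003, 0.0]
contact_force: [0.3, -0.1, -0.7]
opening: 0.5
finger_force: 0.0
```

send_rows([
  [[0.3,-0.2,2.4,0,0,0,0],[0,0,2.4,0,0,0,0],[0,0,2.4,0,0,0,0],[0,0,1.6,0,0,0,0],[0,0,0.8,0,0,0,0],[0,0,0,0,0,0,-0.8],[0,0,0,0,0,0,-0.8],[0,0,0,0,0,0,-0.8],[0,0,0,0,0,0,-0.8]],
])

```text
time: 4.32
eef_pos: [0.5778, 0.1441, 0.0592]
tcp_rot: [0.996, 0.094, 0.001, -0.0]
contact_force: [0.1, -0.4, 0.0]
opening: 0.097
finger_force: 0.0
```

```bash
python3 - <<'E'
from h import *
s=ctrl.get_state(); print(s['eef_pos'],s['opening'],s['finger_force'])
shot('wrist','w2');shot('side','s2')
a=cv2.imread('pics/w2.png')[100:420,150:550]; b=cv2.resize(cv2.imread('pics/s2.png')[220:380,220:400],None,fx=2,fy=2,interpolation=cv2.INTER_CUBIC)
cv2.imwrite('pics/v2.png',np.hstack([a,b]))
E
```

```text
[0.57776279 0.14409012 0.05916206] 0.09727683543319725 0.0
```

View pics/v2.png

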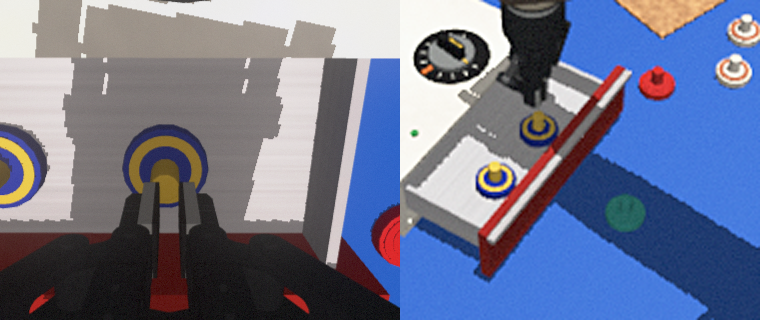

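```bash
python3 - <<'E'
from h import *
s=ctrl.get_state(); p=s['eef_pos']; sc=shot('scene','sc2')
for f in ['s2','w2','sc2']:
    c=load(f); print(f,'tcp',px(c,p),'dA knobtop',px(c,[.576,.1435,.076]),'disc',px(c,[.576,.1435,.052]))
print('sd lens check: knob seen side', )
u=int(px(load('sc2'),p)[0]);v=int(px(load('sc2'),p)[1])
a=cv2.imread('pics/sc2.png')[v-40:v+40,u-50:u+50]; b=cv2.imread('pics/s2.png')[235:315,240:340]
cv2.imwrite('pics/v3.png',cv2.resize(np.hstack([a,b]),None,fx=4,fy=4,interpolation=cv2.INTER_CUBIC)); print(u-50,v-40)
E
```

```text
s2 tcp [287.59589292 281.23589081] dA knobtop [288.05262364 276.92443231] disc [288.242417   283.17940434]
w2 tcp [319.64823693 268.07327313] dA knobtop [320.37138398 284.05201028] disc [320.14443292 266.03023193]
sc2 tcp [363.7623498 270.2915399] dA knobtop [364.24335379 266.07694261] disc [363.77349682 271.36523314]
sd lens check: knob seen side
313 230
```

View pics/v3.png

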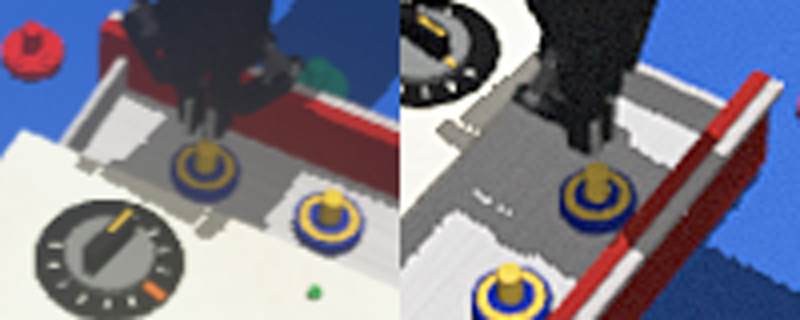

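The fingertips end just above the knob, at about z 0.085, although the TCP reads 0.059. So I'll open and go down in small steps, watching the force.

send_rows([
  [[0,0,0,0,0,0,-0.3],[0,0,0,0,0,0,-0.3],[0,0,0.4,0,0,0,-0.3],[0,0,0.4,0,0,0,-0.3],[0,0,0,0,0,0,-0.3]],
])

```text
time: 5.1
eef_pos: [0.5768, 0.1439, 0.0498]
tcp_rot: [0.996, 0.094, -0.001, -0.0]
contact_force: [0.0, -0.3, -0.3]
opening: 0.349
finger_force: 0.0
```

```bash
python3 - <<'E'
from h import *
s=ctrl.get_state(); p=s['eef_pos']; print(p,s['opening'],s['contact_force'])
shot('side','s3');shot('scene','sc3');shot('wrist','w3')
a=cv2.imread('pics/sc3.png')[235:295,333:393]; b=cv2.imread('pics/s3.png')[245:305,258:318]
g=lambda x,k:cv2.resize(x,None,fx=k,fy=k,interpolation=cv2.INTER_CUBIC)
m=np.hstack([g(a,6.5),g(b,6.5)]); c=g(cv2.imread('pics/w3.png')[200:400,190:450],1)
m=m[:,:]; pad=np.zeros((200,m.shape[1],3),np.uint8); pad[:,:260]=c
cv2.imwrite('pics/v4.png',np.vstack([m,pad]))
# tip offset: expected pixels in wrist of points on tool axis
c=load('w3'); Rm=R.from_quat(s['tcp_rot']).as_matrix()
for k in [0,.01,.02,.03]: print(k,px(c,p+Rm@[.011,0.014,-k]),px(c,p+Rm@[.011,-.014,-k]))
E
```

```text
[0.57680683 0.14394108 0.04976989] 0.3494212214804174 [ 0.02243123 -0.32393077 -0.29355087]
0 [345.40369475 249.53882058] [294.04129462 249.53984366]
0.01 [346.8165086  256.04639348] [292.77012335 256.04836272]
0.02 [348.3851086  263.27153418] [291.3587641  263.27465779]
0.03 [350.13676528 271.33985365] [289.78267303 271.34439553]
```

View pics/v4.png

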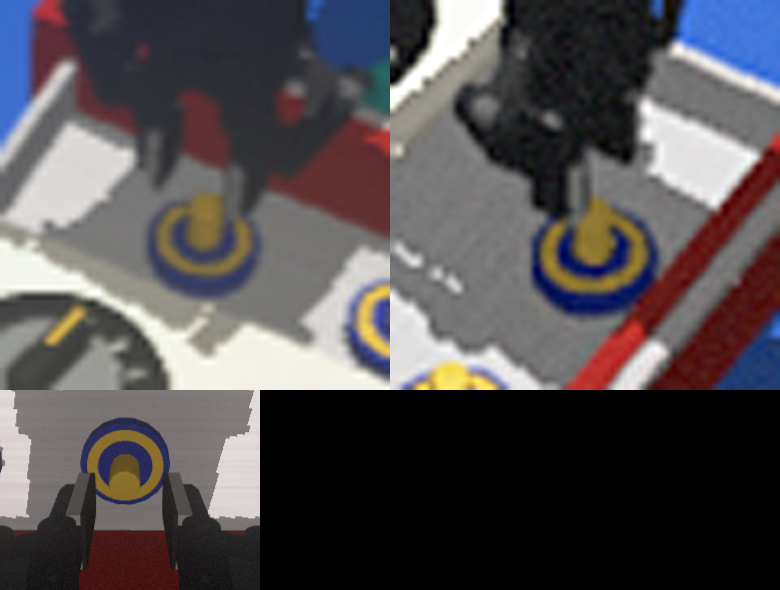

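TCP 0.050 gives no contact and the tips stand level with the knob top, so the tips really are about 27 mm above the reading. Going down further, gently.

send_rows([
  [[0,0,0.5,0,0,0,-0.3],[0,0,0.5,0,0,0,-0.3],[0,0,0.4,0,0,0,-0.3],[0,0,0,0,0,0,-0.3]],
])

```text
time: 5.75
eef_pos: [0.5769, 0.144, 0.0358]
tcp_rot: [0.996, 0.094, -0.001, -0.0]
contact_force: [-0.6, 0.2, 0.6]
opening: 0.346
finger_force: 0.0
```

send_rows([
  [[0,0,0,0,0,0,-0.9],[0,0,0,0,0,0,-0.9],[0,0,0,0,0,0,-0.9],[0,0,0,0,0,0,-0.9]],
])

```text
time: 6.25
eef_pos: [0.5774, 0.144, 0.0366]
tcp_rot: [0.996, 0.094, 0.0, -0.0]
contact_force: [0.4, -0.9, 0.0]
opening: 0.145
finger_force: 29.3
```

Gripped at 29 N, with the TCP reading about 3 mm below the lid's underside. Lifting and carrying to the board.

send_rows([
  [[0,0,-2,0,0,0,-0.9],[0,0,-3,0,0,0,-0.9],[0,0,-3,0,0,0,-0.9],[0,0,-2,0,0,0,-0.9],[0,4,0,0,0,0,-0.9],[0,4.2,0,0,0,0,-0.9],[0,4.2,0,0,0,0,-0.9],[0,4.2,0,0,0,0,-0.9],[0,4.2,0,0,0,0,-0.9],[0,4.2,0,0,0,0,-0.9]],
])

```text
time: 7.5
eef_pos: [0.6244, -0.1029, 0.1371]
tcp_rot: [0.996, 0.094, 0.0, -0.0]
contact_force: [0.7, -0.6, -1.4]
opening: 0.14
finger_force: 29.3
```

send_rows([
  [[0.1,4,0,0,0,0,-0.9],[0,4,0,0,0,0,-0.9],[0,0,3,0,0,0,-0.9],[0,0,3,0,0,0,-0.9],[0,0,2,0,0,0,-0.9],[0,0,0,0,0,0,-0.9]],
])

```text
time: 8.25
eef_pos: [0.6389, -0.1792, 0.0545]
tcp_rot: [0.996, 0.094, -0.002, -0.001]
contact_force: [-0.4, 0.8, 0.4]
opening: 0.142
finger_force: 29.3
```

```bash
python3 - <<'E'
from h import *
s=ctrl.get_state(); print(s['eef_pos'],s['finger_force']); print(to([.640,-.180,.0045]))
find('Fa',[.455,-.392]);find('Fb',[.5105,-.2175]);find('Fc',[.4745,-.141])
E
```

```text
[ 0.63887012 -0.17918927  0.05453421] 29.284508228302002
[0.1 0.1 5. ]
Fa [([0.473, -0.142], 0.84), ([0.51, -0.217], 0.91)]
Fb [([0.511, -0.217], 0.92), ([0.51, -0.217], 1.0)]
Fc [([0.475, -0.141], 0.93), ([0.474, -0.141], 0.93)]
```

send_rows([
  [[0,0,2.5,0,0,0,-0.9],[0,0,1.8,0,0,0,-0.9],[0,0,0.5,0,0,0,-0.9],[0,0,0.2,0,0,0,-0.9],[0,0,0,0,0,0,-0.9],[0,0,0,0,0,0,-0.3],[0,0,0,0,0,0,-0.3],[0,0,0,0,0,0,-0.3]],
])

```text
time: 9.55
eef_pos: [0.6405, -0.18, 0.0069]
tcp_rot: [0.996, 0.094, 0.0, 0.0]
contact_force: [-0.6, 0.1, 0.0]
opening: 0.354
finger_force: 0.0
```

send_rows([
  [[0,0,-2,0,0,0,-0.3],[0,0,-2,0,0,0,-0.3],[0,0,-2,0,0,0,-0.3],[0,0,0,0,0,0,-0.3]],
])

```text
time: 10.05
eef_pos: [0.6424, -0.1809, 0.0705]
tcp_rot: [0.996, 0.094, 0.003, 0.002]
contact_force: [0.0, 0.3, 1.0]
opening: 0.349
finger_force: 0.0
```

```bash
python3 - <<'E'
from h import *
s=ctrl.get_state(); print(s['eef_pos'],s['opening'])
shot('wrist','w4');shot('scene','sc4')
print(to([.5105,-.2175,-.003]))
a=cv2.imread('pics/sc4.png')[150:310,200:400]
cv2.imwrite('pics/v5.png',np.hstack([cv2.resize(a,(400,320),interpolation=cv2.INTER_CUBIC),cv2.resize(cv2.imread('pics/w4.png'),(400,300)).copy()[:320] if 0 else cv2.resize(cv2.imread('pics/w4.png'),(400,320))]))
E
```

```text
[ 0.64244051 -0.18087149  0.07050222] 0.3494780540794816
[-13.46   1.25   7.01]
```

View pics/v5.png

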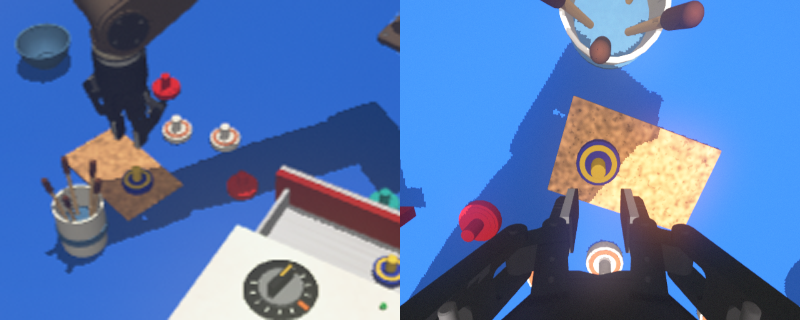

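The blue lid stands on the board in both views. Next is Fb.

send_rows([
  [[-4.5,0.4,0,0,0,0,-0.3],[-4.5,0.4,0,0,0,0,-0.3],[-4.5,0.4,0,0,0,0,-0.3],[0,0,2,0,0,0,-0.3],[0,0,2,0,0,0,-0.3],[0,0,0,0,0,0,-0.3]],
])

```text
time: 10.9
eef_pos: [0.5076, -0.2157, 0.0238]
tcp_rot: [0.996, 0.094, -0.002, -0.002]
contact_force: [0.9, 0.5, 0.0]
opening: 0.353
finger_force: 0.0
```

```bash
python3 - <<'E'
from h import *
print(to([.5105,-.2175,-.003]))
c=shot('wrist','w5'); s=ctrl.get_state()
for X in ([.5105,-.2175,.036],[.4745,-.141,.036]): print(px(c,X))
find('Fa',[.455,-.392])
# white knob/brown ring blob
h=cv2.cvtColor(c['img'],cv2.COLOR_RGB2HSV); m=cv2.inRange(h,(3,90,90),(14,220,255)); n,l,st,ce=cv2.connectedComponentsWithStats(m)
for i in range(1,n):
    if st[i,4]>60: print(st[i],ce[i],w(c,*ce[i],.012)[:2])
E
```

```text
[0.25 0.23 2.68]
[324.16372222 272.67380527]
[171.18075349 308.55603213]
Fa [([0.455, -0.392], 0.78), ([0.508, -0.213], 0.62)]
[547   0  16  16 110] [555.65454545   5.56363636] [ 0.65566505 -0.30101585]
[193   3  11  15  90] [197.95555556   9.83333333] [ 0.62225295 -0.13462674]
[489  13   9  12  78] [492.84615385  18.6025641 ] [ 0.64493716 -0.27365564]
[ 223   49  198  114 7927] [316.99394475  98.8100164 ] [ 0.59390647 -0.19772042]
[197  75  13  12  79] [204.03797468  80.44303797] [ 0.59175487 -0.14032702]
[502  95  25  33 368] [511.85869565 110.51630435] [ 0.6071272  -0.29703827]
[479 104  10  16  85] [483.42352941 111.8       ] [ 0.60379862 -0.28292379]
[ 280  224   72   67 1344] [310.46949405 248.72098214] [ 0.51346604 -0.20912254]
[ 147  260   70   63 1401] [184.68022841 286.38187009] [ 0.475622  -0.1393772]
[532 356  65  37 802] [566.33790524 370.37281796] [ 0.46243422 -0.38703655]
```

send_rows([
  [[0.2,0.1,1.2,0,0,0,-0.3],[0,0,1,0,0,0,-0.3],[0,0,0.5,0,0,0,-0.3],[0,0,0,0,0,0,-0.3],[0,0,0,0,0,0,-0.9],[0,0,0,0,0,0,-0.9],[0,0,0,0,0,0,-0.9],[0,0,0,0,0,0,-0.9]],
])

```text
time: 12.05
eef_pos: [0.5122, -0.2178, -0.0003]
tcp_rot: [0.996, 0.094, 0.0, 0.0]
contact_force: [-0.5, -0.7, 0.2]
opening: 0.053
finger_force: 0.0
```

```bash
python3 - <<'E'
from h import *
s=ctrl.get_state(); p=s['eef_pos'];print(p)
g=lambda x,k:cv2.resize(x,None,fx=k,fy=k,interpolation=cv2.INTER_CUBIC)
o=[]
for n in ['scene','side']:
    c=shot(n,n+'6'); u,v=px(c,[p[0],p[1],.03]).astype(int); print(n,u,v,px(c,[.5105,-.2175,.036]),px(c,p))
    o.append(g(cv2.imread('pics/'+n+'6.png')[v-25:v+25,u-25:u+25],6))
shot('wrist','w6'); o.append(cv2.imread('pics/w6.png')[150:450,220:420])
cv2.imwrite('pics/v6.png',np.hstack(o))
E
```

```text
[ 5.12193828e-01 -2.17754016e-01 -2.85912462e-04]
scene 287 209 [287.40381257 208.34976388] [287.68593313 216.38744697]
side 392 229 [392.98379334 228.34483834] [391.21467897 237.08228815]
```

View pics/v6.png

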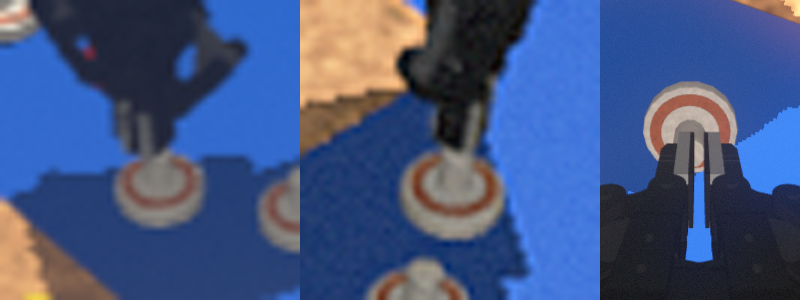

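The tips closed just above the knob and the lid hasn't moved. Opening and going 14 mm lower.

send_rows([
  [[0,0,0,0,0,0,-0.3],[0,0,0,0,0,0,-0.3],[0,0,0.5,0,0,0,-0.3],[0,0,0.5,0,0,0,-0.3],[0,0,0.4,0,0,0,-0.3],[0,0,0,0,0,0,-0.3],[0,0,0,0,0,0,-0.9],[0,0,0,0,0,0,-0.9],[0,0,0,0,0,0,-0.9],[0,0,0,0,0,0,-0.9]],
])

```text
time: 13.45
eef_pos: [0.5121, -0.2177, -0.0144]
tcp_rot: [0.996, 0.094, 0.0, 0.0]
contact_force: [-0.1, -0.4, -0.8]
opening: 0.165
finger_force: 29.2
```

send_rows([
  [[0,0,-2,0,0,0,-0.9],[0,0,-3.5,0,0,0,-0.9],[0,0,-3.5,0,0,0,-0.9],[0,0,-3.5,0,0,0,-0.9],[1.7,-3.8,0,0,0,0,-0.9],[1.7,-3.8,0,0,0,0,-0.9],[1.7,-3.8,0,0,0,0,-0.9],[1.7,-3.8,0,0,0,0,-0.9],[1.7,-3.8,0,0,0,0,-0.9],[1.7,-3.8,0,0,0,0,-0.9]],
])

```text
time: 14.7
eef_pos: [0.5701, 0.0267, 0.1123]
tcp_rot: [0.996, 0.094, 0.001, 0.0]
contact_force: [0.2, 0.0, 0.5]
opening: 0.168
finger_force: 29.3
```

send_rows([
  [[1.7,-3.8,0,0,0,0,-0.9],[1.7,-3.5,0,0,0,0,-0.9],[0,0,2,0,0,0,-0.9],[0,0,2,0,0,0,-0.9],[0,0,1,0,0,0,-0.9],[0,0,0,0,0,0,-0.9]],
])

```text
time: 15.45
eef_pos: [0.5879, 0.1025, 0.0589]
tcp_rot: [0.996, 0.094, -0.002, -0.0]
contact_force: [-1.0, -0.0, -0.7]
opening: 0.167
finger_force: 29.4
```

```bash
python3 - <<'E'
from h import *
s=ctrl.get_state(); print(s['eef_pos'],s['finger_force'],s['contact_force']); print(to(slot(.052,-.085,.03)))
g=lambda x,k:cv2.resize(x,None,fx=k,fy=k,interpolation=cv2.INTER_CUBIC)
o=[]
for n in ['scene','side']:
    c=shot(n,n+'7'); u,v=px(c,slot(.052,-.085,.07)).astype(int); print(n,u,v,px(c,slot(.052,-.085,.04)))
    o.append(g(cv2.imread('pics/'+n+'7.png')[v-30:v+30,u-30:u+30],5))
c=shot('wrist','w7'); o.append(cv2.imread('pics/w7.png')[150:450,220:420])
cv2.imwrite('pics/v7.png',np.hstack(o))
E
```

```text
[0.58792218 0.10252001 0.05886139] 29.37622457742691 [-1.00613805 -0.01219952 -0.70993814]
[ 0.12 -0.05  2.89]
scene 350 263 [349.79304934 269.76945544]
side 295 267 [295.50322157 275.07488347]
```

View pics/v7.png

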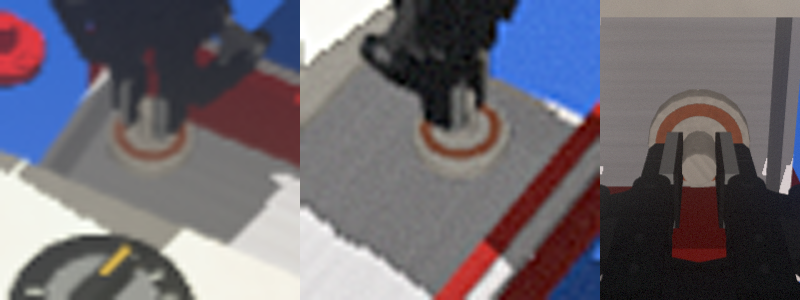

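send_rows([
  [[0,0,1.2,0,0,0,-0.9],[0,0,0.8,0,0,0,-0.9],[0,0,0,0,0,0,-0.9],[0,0,0,0,0,0,-0.9]],
])

```text
time: 16.1
eef_pos: [0.5892, 0.1036, 0.0404]
tcp_rot: [0.996, 0.094, -0.0, -0.0]
contact_force: [0.3, 0.0, -0.3]
opening: 0.167
finger_force: 29.4
```

send_rows([
  [[0,0,0.3,0,0,0,-0.9],[0,0,0.2,0,0,0,-0.9],[0,0,0,0,0,0,-0.9]],
])

```text
time: 16.48
eef_pos: [0.589, 0.1035, 0.0353]
tcp_rot: [0.996, 0.094, -0.0, -0.0]
contact_force: [-0.6, 0.2, -0.9]
opening: 0.167
finger_force: 29.4
```

send_rows([
  [[0,0,0.3,0,0,0,-0.9],[0,0,0,0,0,0,-0.9],[0,0,0,0,0,0,-0.9]],
])

```text
time: 16.85
eef_pos: [0.5892, 0.1035, 0.0325]
tcp_rot: [0.996, 0.094, -0.0, 0.0]
contact_force: [0.3, -0.0, -0.6]
opening: 0.167
finger_force: 29.4
```

send_rows([
  [[0,0,0.3,0,0,0,-0.9],[0,0,0,0,0,0,-0.9],[0,0,0,0,0,0,-0.9]],
])

```text
time: 17.23
eef_pos: [0.5891, 0.1035, 0.0295]
tcp_rot: [0.996, 0.094, -0.0, -0.0]
contact_force: [0.5, 0.4, -0.6]
opening: 0.172
finger_force: 29.4
```

send_rows([
  [[0,0,0.25,0,0,0,-0.9],[0,0,0,0,0,0,-0.9],[0,0,0,0,0,0,-0.9]],
])

```text
time: 17.6
eef_pos: [0.5891, 0.1035, 0.027]
tcp_rot: [0.996, 0.094, -0.0, -0.0]
contact_force: [-0.8, -0.4, -0.9]
opening: 0.167
finger_force: 29.4
```

The drawer height agrees with the grasp offset (-14 mm). Releasing here.

send_rows([
  [[0,0,0.1,0,0,0,-0.9],[0,0,0,0,0,0,-0.9],[0,0,0,0,0,0,-0.3],[0,0,0,0,0,0,-0.3],[0,0,0,0,0,0,-0.3],[0,0,-2,0,0,0,-0.3],[0,0,-2,0,0,0,-0.3],[0,0,-2,0,0,0,-0.3],[0,0,0,0,0,0,-0.3]],
])

```text
time: 18.73
eef_pos: [0.5914, 0.1036, 0.0897]
tcp_rot: [0.996, 0.094, 0.003, 0.0]
contact_force: [-0.1, 0.2, 0.4]
opening: 0.351
finger_force: 0.0
```

```bash
python3 - <<'E'
from h import *
s=ctrl.get_state(); print(s['eef_pos'],s['finger_force'],s['contact_force'])
print(to([.556,.236,.0256]))
c=shot('wrist','w8'); h=cv2.cvtColor(c['img'],cv2.COLOR_RGB2HSV)
def blobs(nm,lo,hi,z,amin=80):
    m=cv2.inRange(h,lo,hi); n,l,st,ce=cv2.connectedComponentsWithStats(m)
    for i in range(1,n):
        if st[i,4]>amin: q=st[i]; print(nm,q, w(c,q[0]+q[2]/2,q[1]+q[3]/2,z)[:2])
blobs('ring',(3,90,60),(14,220,255),.052); blobs('yellow',(20,130,60),(32,255,255),.052); 
E
```

```text
[0.59143856 0.10356061 0.0896689 ] 0.0 [-0.0993885   0.20812009  0.36864745]
[ -1.   -13.67   6.41]
ring [ 595  199   45   94 1888] [ 0.62797028 -0.08840506]
ring [ 287  223   63   60 1373] [0.58647078 0.10326634]
ring [544 384  40  28 329] [ 0.50695608 -0.10064966]
yellow [197   0  13  35 357] [0.70890655 0.19061989]
yellow [213  46  10  23 175] [0.6906129  0.18072696]
yellow [  72  231   66   59 1661] [0.55482025 0.24113669]
```

send_rows([
  [[-0.2,-3.5,0,0,0,0,-0.3],[-0.3,-3.5,0,0,0,0,-0.3],[-0.2,-3.5,0,0,0,0,-0.3],[-0.3,-3.2,0,0,0,0,-0.3],[0,0,2,0,0,0,-0.3],[0,0,0,0,0,0,-0.3],[0,0,0,0,0,0,-0.3]],
])

```text
time: 19.65
eef_pos: [0.5535, 0.2351, 0.0651]
tcp_rot: [0.996, 0.094, -0.001, 0.0]
contact_force: [0.8, -0.7, -0.2]
opening: 0.349
finger_force: 0.0
```

```bash
python3 - <<'E'
from h import *
s=ctrl.get_state(); print(s['eef_pos'])
print(to([.5555,.237,.0256]))
c=shot('wrist','w9'); cv2.imwrite('pics/v9.png',c['img'][120:420,180:460,::-1])
for X in ([.5555,.237,.076],[.5555,.237,.052]): print(px(c,X))
E
```

```text
[0.55345305 0.23507234 0.06514461]
[ 0.24 -0.15  3.95]
[316.94718024 271.77756061]
[317.09644312 255.39914159]
```

View pics/v9.png

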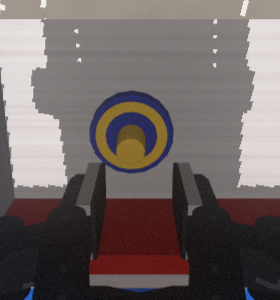

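The knob top is at (311,270) in the full image, about 3 mm left of the prediction. I'll add that to the descent.

send_rows([
  [[0.3,-0.4,0.6,0,0,0,-0.3],[0,0,1.4,0,0,0,-0.3],[0,0,1.2,0,0,0,-0.3],[0,0,0.7,0,0,0,-0.3],[0,0,0,0,0,0,-0.3],[0,0,0,0,0,0,-0.9],[0,0,0,0,0,0,-0.9],[0,0,0,0,0,0,-0.9],[0,0,0,0,0,0,-0.9]],
])

```text
time: 20.82
eef_pos: [0.556, 0.2407, 0.0273]
tcp_rot: [0.996, 0.094, 0.0, -0.0]
contact_force: [0.7, 0.3, -0.7]
opening: 0.166
finger_force: 29.2
```

send_rows([
  [[0,0,-2,0,0,0,-0.9],[0,0,-3.5,0,0,0,-0.9],[0,0,-3.5,0,0,0,-0.9],[-0.2,3.5,0,0,0,0,-0.9],[-0.2,4,0,0,0,0,-0.9],[-0.2,4,0,0,0,0,-0.9],[-0.2,4,0,0,0,0,-0.9],[-0.2,4,0,0,0,0,-0.9],[-0.2,4,0,0,0,0,-0.9],[-0.2,4,0,0,0,0,-0.9]],
])

```text
time: 22.08
eef_pos: [0.5943, -0.0335, 0.1189]
tcp_rot: [0.996, 0.094, 0.001, 0.0]
contact_force: [0.5, 0.3, 0.3]
opening: 0.166
finger_force: 29.3
```

send_rows([
  [[-0.2,4,0,0,0,0,-0.9],[-0.2,4,0,0,0,0,-0.9],[-0.2,4,0,0,0,0,-0.9],[-0.2,4,0,0,0,0,-0.9],[-0.2,4,0,0,0,0,-0.9],[-0.2,4,0,0,0,0,-0.9],[0,0,2.5,0,0,0,-0.9],[0,0,2.5,0,0,0,-0.9],[0,0,0,0,0,0,-0.9]],
])

```text
time: 23.2
eef_pos: [0.6255, -0.2693, 0.0656]
tcp_rot: [0.996, 0.094, -0.002, -0.001]
contact_force: [0.5, -0.8, 0.1]
opening: 0.166
finger_force: 29.3
```

```bash
python3 - <<'E'
from h import *
s=ctrl.get_state(); print(s['eef_pos'],s['finger_force'])
print(to([.628,-.268,-.005]))
find('Fc',[.4745,-.141])
E
```

```text
[ 0.62552536 -0.26932515  0.06556286] 29.327732920646667
[ 0.27 -0.08  7.06]
Fc [([0.535, -0.052], 0.69), ([0.474, -0.141], 0.7)]
```

send_rows([
  [[0.2,-0.1,2.5,0,0,0,-0.9],[0,0,2.5,0,0,0,-0.9],[0,0,1.5,0,0,0,-0.9],[0,0,0.5,0,0,0,-0.9],[0,0,0,0,0,0,-0.9],[0,0,0,0,0,0,-0.3],[0,0,0,0,0,0,-0.3],[0,0,0,0,0,0,-0.3]],
])

```text
time: 24.3
eef_pos: [0.629, -0.2689, -0.0023]
tcp_rot: [0.996, 0.094, 0.0, 0.0]
contact_force: [-0.4, -0.7, 0.3]
opening: 0.349
finger_force: 0.0
```

send_rows([
  [[0,0,-2,0,0,0,-0.3],[0,0,-3,0,0,0,-0.3],[0,0,-4,0,0,0,-0.3],[-3,-3.9,0,0,0,0,-0.3],[-3,-3.9,0,0,0,0,-0.3],[-3,-3.9,0,0,0,0,-0.3],[-3,-3.9,0,0,0,0,-0.3],[0,0,0,0,0,0,-0.3]],
])

```text
time: 25.3
eef_pos: [0.4791, -0.1357, 0.0872]
tcp_rot: [0.995, 0.095, -0.001, -0.0]
contact_force: [0.2, -0.3, -0.3]
opening: 0.355
finger_force: 0.0
```

```bash
python3 - <<'E'
from h import *
s=ctrl.get_state(); print(s['eef_pos'],s['finger_force'])
c=shot('wrist','w10'); a=shot('scene','sc10')
cv2.imwrite('pics/v10.png',np.hstack([cv2.resize(c['img'],(400,300)),cv2.resize(a['img'][150:300,200:400],(400,300),interpolation=cv2.INTER_CUBIC)])[:,:,::-1])
print(to([.4745,-.141,-.0135])); print(px(c,[.4745,-.141,.036]),px(c,[.4745,-.141,.012]))
E
```

```text
[ 0.47909533 -0.13567698  0.08719405] 0.0
[-0.85  0.1  10.23]
[325.81751145 246.62489753] [325.21496554 236.17196733]
```

View pics/v10.png

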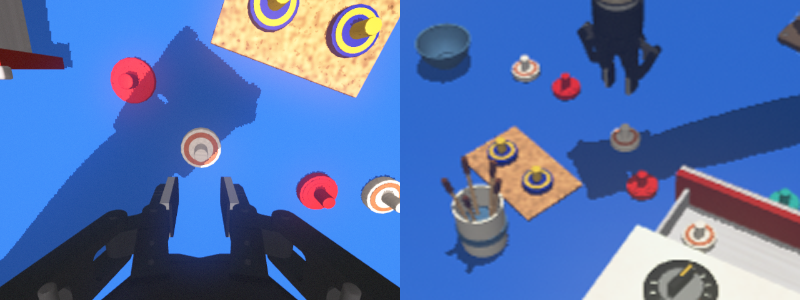

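Both blue lids stand on the board and Fb stands in the drawer. Fc is at wrist (322,240), within 5 mm of the estimate. Picking Fc.

send_rows([
  [[-0.6,-0.1,2,0,0,0,-0.3],[0,0,3,0,0,0,-0.3],[0,0,2.6,0,0,0,-0.3],[0,0,1.6,0,0,0,-0.3],[0,0,1,0,0,0,-0.3],[0,0,0,0,0,0,-0.3],[0,0,0,0,0,0,-0.9],[0,0,0,0,0,0,-0.9],[0,0,0,0,0,0,-0.9],[0,0,0,0,0,0,-0.9]],
])

```text
time: 26.65
eef_pos: [0.4763, -0.1385, -0.0141]
tcp_rot: [0.996, 0.094, 0.001, 0.0]
contact_force: [-0.3, 0.3, 3.6]
opening: 0.168
finger_force: 29.5
```

send_rows([
  [[0,0,-2,0,0,0,-0.9],[0,0,-3.5,0,0,0,-0.9],[0,0,-4,0,0,0,-0.9],[0,0,-3.5,0,0,0,-0.9],[1.9,-3.8,0,0,0,0,-0.9],[2,-3.8,0,0,0,0,-0.9],[2,-3.8,0,0,0,0,-0.9],[2,-3.8,0,0,0,0,-0.9],[2,-3.8,0,0,0,0,-0.9],[2,-3.8,0,0,0,0,-0.9]],
])

```text
time: 27.9
eef_pos: [0.5493, 0.1096, 0.1145]
tcp_rot: [0.996, 0.094, -0.001, -0.0]
contact_force: [0.6, -0.4, -0.6]
opening: 0.166
finger_force: 29.3
```

send_rows([
  [[1.9,-3.8,0,0,0,0,-0.9],[1.8,-3.5,0,0,0,0,-0.9],[0,0,2,0,0,0,-0.9],[0,0,2,0,0,0,-0.9],[0,0,2,0,0,0,-0.9],[0,0,0,0,0,0,-0.9]],
])

```text
time: 28.65
eef_pos: [0.5698, 0.1855, 0.0517]
tcp_rot: [0.996, 0.094, -0.003, 0.0]
contact_force: [-0.2, -0.1, -0.6]
opening: 0.168
finger_force: 29.4
```

```bash
python3 - <<'E'
from h import *
s=ctrl.get_state(); print(s['eef_pos'],s['finger_force']); print(to(slot(.052,.0,.0265)))
E
```

```text
[0.56975606 0.18547609 0.05165761] 29.363161325454712
[ 0.35 -0.06  2.52]
```

send_rows([
  [[0.2,0,1,0,0,0,-0.9],[0,0,0.8,0,0,0,-0.9],[0,0,0.5,0,0,0,-0.9],[0,0,0,0,0,0,-0.9],[0,0,0.1,0,0,0,-0.9],[0,0,0,0,0,0,-0.3],[0,0,0,0,0,0,-0.3],[0,0,0,0,0,0,-0.3]],
])

```text
time: 29.65
eef_pos: [0.5744, 0.1872, 0.0313]
tcp_rot: [0.996, 0.094, 0.0, -0.0]
contact_force: [-0.1, -0.2, 1.2]
opening: 0.352
finger_force: 0.0
```

send_rows([
  [[0,0,-2,0,0,0,-0.3],[0,0,-3.5,0,0,0,-0.3],[0,0,-3.5,0,0,0,-0.3],[-1.6,3.9,0,0,0,0,-0.3],[-1.6,3.9,0,0,0,0,-0.3],[-1.6,3.9,0,0,0,0,-0.3],[-1.6,3.9,0,0,0,0,-0.3],[-1.6,3.9,0,0,0,0,-0.3],[-1.6,3.9,0,0,0,0,-0.3],[-1.6,3.9,0,0,0,0,-0.3]],
])

```text
time: 30.9
eef_pos: [0.5157, -0.1035, 0.1229]
tcp_rot: [0.996, 0.094, 0.001, 0.001]
contact_force: [1.1, 0.6, -1.1]
opening: 0.35
finger_force: 0.0
```

send_rows([
  [[-1.6,3.9,0,0,0,0,-0.3],[-1.6,3.9,0,0,0,0,-0.3],[-1.6,3.9,0,0,0,0,-0.3],[-1.6,3.9,0,0,0,0,-0.3],[-1.6,3.9,0,0,0,0,-0.3],[-1.6,3.9,0,0,0,0,-0.3],[0,0,0,0,0,0,-0.3],[0,0,0,0,0,0,-0.3]],
])

```text
time: 31.9
eef_pos: [0.4652, -0.3496, 0.1219]
tcp_rot: [0.996, 0.094, 0.0, 0.0]
contact_force: [-0.7, 0.3, 0.2]
opening: 0.352
finger_force: 0.0
```

```bash
python3 - <<'E'
from h import *
s=ctrl.get_state(); print(s['eef_pos'],s['finger_force']); print(to([.455,-.392,-.0135]))
c=shot('wrist','w11'); a=shot('scene','sc11')
cv2.imwrite('pics/v11.png',np.hstack([cv2.resize(c['img'],(400,300)),cv2.resize(a['img'][150:300,200:400],(400,300),interpolation=cv2.INTER_CUBIC)])[:,:,::-1])
print(px(c,[.455,-.392,.036]))
E
```

```text
[ 0.46524857 -0.34958612  0.12191131] 0.0
[-1.8   3.97 13.54]
[368.97755556 247.17509454]
```

View pics/v11.png

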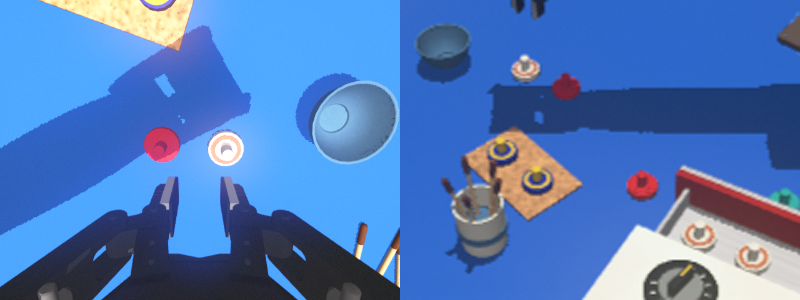

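Fc now stands in the drawer. Fa is at wrist (362,240), unmoved. Picking it.

send_rows([
  [[-1.5,3.7,0,0,0,0,-0.3],[0,0,3.5,0,0,0,-0.3],[0,0,3.5,0,0,0,-0.3],[0,0,3.2,0,0,0,-0.3],[0,0,2.3,0,0,0,-0.3],[0,0,1,0,0,0,-0.3],[0,0,0,0,0,0,-0.3],[0,0,0,0,0,0,-0.9],[0,0,0,0,0,0,-0.9],[0,0,0,0,0,0,-0.9]],
])

```text
time: 33.25
eef_pos: [0.458, -0.3897, -0.0126]
tcp_rot: [0.996, 0.094, 0.001, 0.001]
contact_force: [0.2, 0.4, 3.8]
opening: 0.168
finger_force: 29.5
```

send_rows([
  [[0,0,0,0,0,0,-0.9]],
])

```text
time: 33.38
eef_pos: [0.4581, -0.3898, -0.0126]
tcp_rot: [0.996, 0.094, 0.001, 0.001]
contact_force: [0.6, 0.8, 6.3]
opening: 0.165
finger_force: 29.7
```

send_rows([
  [[0,0,-1.5,0,0,0,-0.9],[0,0,-3.5,0,0,0,-0.9],[0,0,-4,0,0,0,-0.9],[0,0,-4,0,0,0,-0.9],[1.3,-3.7,0,0,0,0,-0.9],[1.3,-3.7,0,0,0,0,-0.9],[1.3,-3.7,0,0,0,0,-0.9],[1.3,-3.7,0,0,0,0,-0.9],[1.3,-3.7,0,0,0,0,-0.9],[1.3,-3.7,0,0,0,0,-0.9]],
])

```text
time: 34.62
eef_pos: [0.4919, -0.155, 0.1163]
tcp_rot: [0.996, 0.094, -0.0, 0.0]
contact_force: [1.2, -0.1, -0.1]
opening: 0.165
finger_force: 29.3
```

send_rows([
  [[1.3,-3.7,0,0,0,0,-0.9],[1.3,-3.7,0,0,0,0,-0.9],[1.3,-3.7,0,0,0,0,-0.9],[1.3,-3.7,0,0,0,0,-0.9],[1.3,-3.7,0,0,0,0,-0.9],[1.3,-3.7,0,0,0,0,-0.9],[1.3,-3.7,0,0,0,0,-0.9],[1.3,-3.7,0,0,0,0,-0.9],[1.3,-3.7,0,0,0,0,-0.9],[1.3,-3.7,0,0,0,0,-0.9]],
])

```text
time: 35.88
eef_pos: [0.5502, 0.2326, 0.1163]
tcp_rot: [0.996, 0.094, -0.0, 0.0]
contact_force: [0.9, 0.5, -0.7]
opening: 0.165
finger_force: 29.3
```

send_rows([
  [[0.7,-2,0,0,0,0,-0.9],[0.6,-1.7,0,0,0,0,-0.9],[0,0,2,0,0,0,-0.9],[0,0,2.5,0,0,0,-0.9],[0,0,2,0,0,0,-0.9],[0,0,0,0,0,0,-0.9]],
])

```text
time: 36.62
eef_pos: [0.5541, 0.2688, 0.0478]
tcp_rot: [0.996, 0.094, -0.003, 0.001]
contact_force: [-0.5, 0.5, -0.7]
opening: 0.165
finger_force: 29.3
```

```bash
python3 - <<'E'
from h import *
s=ctrl.get_state(); print(s['eef_pos'],s['finger_force']); print(to(slot(.052,.085,.028)))
E
```

```text
[0.55414654 0.26881715 0.04776324] 29.34312790632248
[ 0.32 -0.08  1.98]
```

send_rows([
  [[0.2,0,0.9,0,0,0,-0.9],[0,0,0.6,0,0,0,-0.9],[0,0,0.3,0,0,0,-0.9],[0,0,0,0,0,0,-0.9],[0,0,0.1,0,0,0,-0.9],[0,0,0,0,0,0,-0.3],[0,0,0,0,0,0,-0.3],[0,0,0,0,0,0,-0.3]],
])

```text
time: 37.62
eef_pos: [0.5584, 0.2707, 0.0322]
tcp_rot: [0.996, 0.094, 0.0, -0.0]
contact_force: [-1.1, 0.0, 0.1]
opening: 0.35
finger_force: 0.0
```

send_rows([
  [[0,0,-2,0,0,0,-0.3],[0,0,-3.5,0,0,0,-0.3],[0,0,-4,0,0,0,-0.3],[-3.5,2.2,0,0,0,0,-0.3],[-3.5,2.2,0,0,0,0,-0.9],[-3.5,2.2,0,0,0,0,-0.9],[-3,1.9,0,0,0,0,-0.9],[0,0,0,0,0,0,-0.9],[0,0,0,0,0,0,-0.9]],
])

```text
time: 38.75
eef_pos: [0.4427, 0.1621, 0.1286]
tcp_rot: [0.996, 0.094, 0.002, -0.0]
contact_force: [0.6, 0.9, 1.1]
opening: 0.049
finger_force: 0.0
```

```bash
cat >> h.py <<'E'
def rings(c,lo,hi,z,zmin=25,box=None):
    h=cv2.cvtColor(c['img'],cv2.COLOR_RGB2HSV); m=cv2.inRange(h,lo,hi); n,l,st,ce=cv2.connectedComponentsWithStats(m)
    for i in range(1,n):
        q=st[i]
        if q[4]>zmin:
            p=w(c,q[0]+q[2]/2-.5,q[1]+q[3]/2-.5,z)[:2]
            if .35<p[0]<.8 and -.5<p[1]<.4: print(q,np.round(p,3))
E
python3 - <<'E'
from h import *
s=ctrl.get_state(); print(s['eef_pos'],s['opening']); print(to(slot(-.075,0,.042)))
for n in ['scene','side','wrist']:
    c=shot(n,n+'12'); print(n,'ring'); rings(c,(3,80,60),(14,200,255),.052)
    print('yellow'); rings(c,(20,130,60),(32,255,255),.02)
    print('blue'); rings(c,(114,120,20),(126,255,150),.012)
for y in (-.085,0,.085): print(slot(.052,y))
E
```

```text
[0.44274384 0.16212873 0.1285575 ] 0.04881083858044023
[0.57 0.02 8.66]
scene ring
[233 214  57  46 913] [ 0.667 -0.183]
[343 262  14  11  53] [0.589 0.102]
[369 273  15  11  54] [0.573 0.185]
[397 284  15  12  57] [0.557 0.268]
yellow
[248 219   9  10  26] [ 0.625 -0.271]
blue
[262 241  14   6  26] [ 0.649 -0.173]
side ring
[289 267  16  11  55] [0.587 0.101]
[270 288  17  12  61] [0.571 0.185]
[250 310  18  13  65] [0.556 0.267]
yellow
blue
wrist ring
[ 156    1   65   73 1695] [0.554 0.271]
[ 287    0   65   72 1765] [0.571 0.187]
[ 418    0   66   72 1686] [0.587 0.103]
yellow
blue
[0.588959 0.103254 0.056   ]
[0.573064 0.186724 0.056   ]
[0.557169 0.270194 0.056   ]
```

All three white lids read as flat in the drawer at their slots, from three cameras. Lowering the shut fingers in front of the lip.

send_rows([
  [[0,0,3,0,0,0,-1],[0,0,3,0,0,0,-1],[0,0,2.6,0,0,0,-1],[0,0,0,0,0,0,-1],[1.5,0,0,0,0,0,-1],[1.5,0,0,0,0,0,-1],[1,0,0,0,0,0,-1],[0.6,0,0,0,0,0,-1],[0.6,0,0,0,0,0,-1],[0,0,0,0,0,0,-1]],
])

```text
time: 40.15
eef_pos: [0.4931, 0.1717, 0.041]
tcp_rot: [0.996, 0.094, 0.0, -0.0]
contact_force: [-0.3, -0.1, -0.2]
opening: 0.0
finger_force: 0.0
```

```bash
cat >> h.py <<'E'
def lip():
    "drawer opening from red front, via rings too"
    s=ctrl.get_state(); p=s['eef_pos']; d=p[:2]-np.array([.522,.177]); print('tool drawer xy',np.round([d@[.982,.187],d@[-.187,.982],p[2]],4),'F',np.round(s['contact_force'],1))
E
python3 - <<'E'
from h import *
lip()
c=shot('side','side13'); rings(c,(3,80,60),(14,200,255),.052)
E
```

```text
tool drawer xy [-0.0294  0.0002  0.041 ] F [-0.3 -0.1 -0.2]
[286 266   7  10  26] [0.605 0.111]
[267 286  17  12  62] [0.581 0.186]
[248 309  16  13  65] [0.563 0.27 ]
```

The rings moved about 8 mm with the tool, so the push works. Continuing.

send_rows([
  [[0.5,0,0,0,0,0,-1],[1,0,0,0,0,0,-1],[1.3,0,0,0,0,0,-1],[1.3,0,0,0,0,0,-1],[1.3,0,0,0,0,0,-1],[1.3,0,0,0,0,0,-1],[1,0,0,0,0,0,-1],[0.5,0,0,0,0,0,-1],[0,0,0,0,0,0,-1]],
])

```text
time: 41.32
eef_pos: [0.5742, 0.1871, 0.0415]
tcp_rot: [0.996, 0.094, 0.001, -0.0]
contact_force: [0.2, 0.8, 0.4]
opening: 0.0
finger_force: 0.0
```

send_rows([
  [[0.4,0,0,0,0,0,-1],[0.4,0,0,0,0,0,-1],[0.4,0,0,0,0,0,-1],[0.3,0,0,0,0,0,-1],[0,0,0,0,0,0,-1]],
])

```text
time: 41.95
eef_pos: [0.5869, 0.1897, 0.0409]
tcp_rot: [0.996, 0.094, -0.002, 0.0]
contact_force: [-4.6, -1.4, 3.2]
opening: -0.004
finger_force: 2.5
```

```bash
python3 - <<'E'
from h import *
lip()
for n in ['scene','side']:
    c=shot(n,n+'14'); print(n)
    rings(c,(174,120,60),(180,255,255),.09,15); rings(c,(0,150,60),(2,255,255),.09,15)
c=load('scene0'); rings(c,(174,120,60),(180,255,255),.09,15); rings(c,(0,150,60),(2,255,255),.09,15)
E
```

```text
tool drawer xy [0.0661 0.0003 0.0409] F [-4.6 -1.4  3.2]
scene
[277 189  12   9  69] [ 0.507 -0.238]
[314 236  14  13 121] [ 0.594 -0.004]
[322 258  27  15  99] [0.635 0.084]
[363 275   8   5  17] [0.613 0.178]
[380 283   9   7  20] [0.608 0.232]
[404 296  21  10  60] [0.597 0.32 ]
[389 288  26  11  78] [0.597 0.282]
[416 297   9   6  16] [0.584 0.331]
side
[420 224  17  15 160] [ 0.405 -0.224]
[287 239  11  12  35] [0.639 0.064]
[278 249  20  32 139] [0.597 0.123]
[340 254  17  16 180] [0.491 0.01 ]
[223 278  51  59 611] [0.571 0.285]
[277 189  13   9  73] [ 0.506 -0.237]
[ 339  235  100   58 1167] [0.535 0.197]
[314 236  14  13 129] [ 0.594 -0.004]
```

The catch resists with 4.6 N at about 10.3 cm of travel, so I'm pushing past it.

send_rows([
  [[0.3,0,0,0,0,0,-1],[0.3,0,0,0,0,0,-1],[0.2,0,0,0,0,0,-1],[0,0,0,0,0,0,-1]],
])

```text
time: 42.55
eef_pos: [0.5968, 0.1914, 0.0413]
tcp_rot: [0.996, 0.094, 0.001, -0.0]
contact_force: [0.3, -1.8, -0.8]
opening: -0.002
finger_force: 0.0
```

send_rows([
  [[0.3,0,0,0,0,0,-1],[0.2,0,0,0,0,0,-1],[0,0,0,0,0,0,-1]],
])

```text
time: 42.92
eef_pos: [0.5993, 0.192, 0.041]
tcp_rot: [0.996, 0.094, -0.002, 0.0]
contact_force: [-4.3, -2.1, 3.2]
opening: -0.0
finger_force: 2.5
```

```bash
python3 - <<'E'
from h import *
lip()
E
```

```text
tool drawer xy [0.0788 0.0002 0.041 ] F [-4.3 -2.1  3.2]
```

send_rows([
  [[0.3,0,0,0,0,0,-1],[0.2,0,0,0,0,0,-1],[0,0,0,0,0,0,-1],[0,0,0,0,0,0,-1]],
])

```text
time: 43.42
eef_pos: [0.5988, 0.1919, 0.041]
tcp_rot: [0.995, 0.095, -0.009, 0.001]
contact_force: [-18.5, -4.5, 14.2]
opening: 0.001
finger_force: 9.9
```

Hard stop at 18 N, so the drawer is home. I'll retreat and measure the dial from the images already taken.

send_rows([
  [[-2,0,0,0,0,0,-1],[-3,0,0,0,0,0,-1],[-3,0,0,0,0,0,-1],[0,0,-3,0,0,0,-1],[0,0,-4,0,0,0,-0.2],[0,0,-4,0,0,0,-0.2],[0,0,-4,0,0,0,-0.2],[0,0,0,0,0,0,-0.2]],
])

```text
time: 44.42
eef_pos: [0.5301, 0.1787, 0.1959]
tcp_rot: [0.996, 0.094, 0.005, -0.0]
contact_force: [0.6, 0.4, -0.7]
opening: 0.399
finger_force: 0.0
```

```bash
python3 - <<'E'
from h import *
s=ctrl.get_state();print(s['eef_pos'])
for n in ['wrist','scene','side']: 
    c=shot(n,n+'15')
for f,(u,v) in [('scene0',(340,295)),('side0',(246,247)),('side15',(246,247)),('wrist15',None or (0,0))]:
    c=load(f)
    if f[0]=='w': u,v=px(c,[.711,.167,.105]).astype(int); r=120; print(u,v)
    else: r=32
    y0=max(v-r,0);x0=max(u-r,0); im=c['img'][y0:v+r,x0:u+r]; h=cv2.cvtColor(im,cv2.COLOR_RGB2HSV)
    dk=cv2.inRange(h,(0,0,0),(180,255,75)); cs,_=cv2.findContours(dk,cv2.RETR_EXTERNAL,cv2.CHAIN_APPROX_NONE); k=max(cs,key=cv2.contourArea)
    e=cv2.fitEllipse(cv2.convexHull(k)); ce=np.array(e[0])+[x0,y0]; print(f,'plate',ce,e[1],w(c,*ce,.103)[:2])
    for nm,lo,hi,z in [('orange',(5,150,120),(16,255,255),.103),('yellow',(19,100,100),(34,255,255),.109)]:
        m=cv2.inRange(h,lo,hi); n_,l,st,cc=cv2.connectedComponentsWithStats(m)
        for i in range(1,n_):
            if st[i,4]>4:
                p=np.argwhere(l==i)[:,::-1]+[x0,y0]; print(' ',nm,st[i][4],cc[i]+[x0,y0],'z109',w(c,*(cc[i]+[x0,y0]),z)[:2].round(4),'ends',[ (q.tolist(),w(c,*q,.109)[:2].round(3).tolist(),w(c,*q,.131)[:2].round(3).tolist()) for q in (p[p[:,1].argmin()],p[p[:,1].argmax()])] if nm=='yellow' else '')
E
```

```text
[0.53007572 0.17865488 0.19587296]
scene0 plate [335.30316353 293.03216171] (24.428272247314453, 28.66534996032715) [0.71755614 0.15128369]
  orange 11 [351.27272727 302.36363636] z109 [0.7144 0.202 ] ends 
  yellow 82 [363.70731707 270.3902439 ] z109 [0.6122 0.1661] ends [([363, 265], [0.598, 0.153], [0.613, 0.163]), ([361, 276], [0.633, 0.172], [0.647, 0.181])]
  yellow 16 [342.5 284.5] z109 [0.6869 0.1512] ends [([344, 282], [0.678, 0.149], [0.691, 0.159]), ([340, 287], [0.698, 0.151], [0.711, 0.161])]
side0 plate [245.37636185 247.8415184 ] (26.209623336791992, 37.67284393310547) [0.70909974 0.16325746]
  orange 20 [233.45 254.15] z109 [0.7147 0.1992] ends 
  yellow 15 [247.26666667 240.86666667] z109 [0.7195 0.1464] ends [([244, 239], [0.731, 0.147], [0.713, 0.161]), ([249, 243], [0.71, 0.149], [0.693, 0.163])]
  yellow 6 [252.         249.83333333] z109 [0.6869 0.1603] ends [([251, 249], [0.691, 0.16], [0.674, 0.174]), ([253, 251], [0.682, 0.161], [0.665, 0.175])]
side15 plate [245.37636185 247.8415184 ] (26.209623336791992, 37.67284393310547) [0.70909974 0.16325746]
  orange 20 [233.45 254.15] z109 [0.7147 0.1992] ends 
  yellow 15 [247.26666667 240.86666667] z109 [0.7195 0.1464] ends [([244, 239], [0.731, 0.147], [0.713, 0.161]), ([249, 243], [0.71, 0.149], [0.693, 0.163])]
  yellow 7 [252. 250.] z109 [0.6864 0.1608] ends [([251, 249], [0.691, 0.16], [0.674, 0.174]), ([252, 251], [0.684, 0.163], [0.667, 0.177])]
388 -33
wrist15 plate [392.33387756 -69.95407104] (163.2775421142578, 248.0889434814453) [0.73192779 0.16937131]
  yellow 70 [383.78571429  11.71428571] z109 [0.684  0.1643] ends [([383, 5], [0.688, 0.166], [0.681, 0.168]), ([383, 19], [0.68, 0.164], [0.673, 0.166])]
```

The dial axis is about (0.711,0.163), the pointer faces about 180° and the mark is at about 85°, so the turn is roughly 1.65 rad clockwise. I'll go over it for a closer measurement.

send_rows([
  [[3.4,1.1,-1,0,0,0,-0.2],[3.4,1.1,0,0,0,0,-0.2],[3.4,1.1,0,0,0,0,-0.2],[3,1,0,0,0,0,-0.2],[0,0,0,0,0,0,-0.2],[0,0,0,0,0,0,-0.2],[0,0,0,0,0,0,-0.2]],
])

```text
time: 45.45
eef_pos: [0.6637, 0.161, 0.2004]
tcp_rot: [0.996, 0.095, -0.001, -0.0]
contact_force: [-0.4, 0.6, 0.4]
opening: 0.395
finger_force: 0.0
```

```bash
cat > dial.py <<'E'
from h import *
def dial(f):
    c=load(f); u,v=px(c,[.711,.163,.105]).astype(int); r=95
    M=np.zeros(c['img'].shape[:2],np.uint8); cv2.circle(M,(int(u),int(v)),r,255,-1)
    h=cv2.cvtColor(c['img'],cv2.COLOR_RGB2HSV); print('pred centre',u,v)
    for nm,lo,hi,zs in [('orange',(5,140,90),(17,255,255),(.103,)),('yellow',(19,90,90),(34,255,255),(.109,.131))]:
        m=cv2.inRange(h,lo,hi)&M; n_,l,st,cc=cv2.connectedComponentsWithStats(m)
        for i in range(1,n_):
            if st[i,4]>25:
                p=(np.argwhere(l==i)[:,::-1]).astype(np.float32); vx,vy,x0,y0=cv2.fitLine(p,cv2.DIST_L2,0,.01,.01).ravel(); t=(p-[x0,y0])@[vx,vy]
                for z in zs: print(nm,st[i],z,'c',w(c,*cc[i],z)[:2].round(4),'ends',*[w(c,x0+q*vx,y0+q*vy,z)[:2].round(4) for q in (t.min(),t.max())])
    g=cv2.inRange(h,(0,0,85),(180,60,190))&M; n_,l,st,cc=cv2.connectedComponentsWithStats(g)
    d=cv2.inRange(h,(0,0,0),(180,255,70))&M; n_,l,st,cc=cv2.connectedComponentsWithStats(d)
    for i in range(1,n_):
        if st[i,4]>300:
            k=cv2.findContours((l==i).astype(np.uint8),cv2.RETR_EXTERNAL,cv2.CHAIN_APPROX_NONE)[0]; k=max(k,key=cv2.contourArea); e=cv2.fitEllipse(cv2.convexHull(k)); print('dark',st[i],np.round(e[0],1),np.round(e[1],1),w(c,*e[0],.102)[:2],w(c,*e[0],.131)[:2])
E
python3 - <<'E'
from dial import *
s=ctrl.get_state(); print(s['eef_pos']); shot('wrist','w16'); dial('w16')
E
```

```text
[0.66370575 0.16101876 0.20040001]
pred centre 328 163
orange [266 146  21  12 140] 0.103 c [0.7124 0.2039] ends [0.713  0.2119] [0.7118 0.1965]
yellow [318 169  11  35 154] 0.109 c [0.6936 0.1635] ends [0.6798 0.1638] [0.7073 0.1632]
yellow [318 169  11  35 154] 0.131 c [0.6972 0.1645] ends [0.6845 0.1648] [0.7098 0.1643]
dark [ 264   97  126  129 7049] [326.4 161. ] [125.9 128. ] [0.71228879 0.16476615] [0.71496867 0.16593236]
dark [314 135  28  65 981] [327.2 166.9] [22.6 74.6] [0.70796949 0.16332174] [0.7110983  0.16463808]
```

The axis is at (0.7117,0.1647), the pointer at about 181° and the mark at about 88.5°, so the turn is about 1.61 rad. I'll turn the wrist to ψ≈π so the last joint has range for it.

send_rows([
  [[2.4,0.2,0,0,0,0,0],[2.4,0.3,0,0,0,0,0],[0,0,0,0,0,-0.185,0],[0,0,0,0,0,-0.185,0],[0,0,0,0,0,-0.185,0],[0,0,0,0,0,-0.185,0],[0,0,0,0,0,-0.185,0],[0,0,0,0,0,-0.185,0],[0,0,0,0,0,-0.185,0],[0,0,0,0,0,-0.185,0]],
])

```text
time: 46.75
eef_pos: [0.7123, 0.1651, 0.2015]
tcp_rot: [0.669, 0.743, 0.0, 0.0]
contact_force: [0.0, 0.6, 0.2]
opening: 0.5
finger_force: 0.0
```

send_rows([
  [[0,0,0,0,0,-0.185,0],[0,0,0,0,0,-0.185,0],[0,0,0,0,0,-0.185,0],[0,0,0,0,0,-0.185,0],[0,0,0,0,0,-0.185,0],[0,0,0,0,0,-0.185,0],[0,0,0,0,0,-0.185,0],[0,0,0,0,0,-0.185,0],[0,0,0,0,0,0,0],[0,0,0,0,0,0,0]],
])

```text
time: 48.0
eef_pos: [0.7126, 0.165, 0.2012]
tcp_rot: [-0.002, 1.0, 0.0, 0.0]
contact_force: [0.6, -0.0, -0.6]
opening: 0.504
finger_force: 0.0
```

```bash
python3 - <<'E'
from dial import *
s=ctrl.get_state(); m=R.from_quat(s['tcp_rot']).as_matrix(); psi=np.arctan2(m[1,0],m[0,0]); print(s['eef_pos'],psi,s['qpos'][5]); shot('wrist','w17'); dial('w17'); print(to([.7117,.1647,.078],psi))
E
```

```text
[0.71260913 0.1649727  0.20124523] -3.136779709292965 -1.4864981445701928
pred centre 315 219
orange [356 218  20   8 134] 0.103 c [0.7128 0.2039] ends [0.7125 0.1962] [0.7131 0.2117]
yellow [316 182   4  11  44] 0.109 c [0.6836 0.1645] ends [0.6797 0.1645] [0.6875 0.1645]
yellow [316 182   4  11  44] 0.131 c [0.6798 0.1646] ends [0.6763 0.1645] [0.6835 0.1646]
yellow [316 198   4  30 118] 0.109 c [0.704  0.1646] ends [0.6923 0.1645] [0.716  0.1646]
yellow [316 198   4  30 118] 0.131 c [0.6986 0.1646] ends [0.6878 0.1646] [0.7096 0.1647]
dark [ 258  156  120  117 7110] [317.4 214.1] [117. 120.] [0.7070511  0.16448816] [0.69978712 0.16457739]
[ 0.1  -0.02 12.32]
```

The pointer is at exactly 180°, the axis at about (0.7105,0.1646) and the mark at about 87.3°, giving a turn of about 1.62 rad. Descending to grip the bar.

send_rows([
  [[0.15,0,2.5,0,0,0,0],[0,0,3.5,0,0,0,-0.2],[0,0,3,0,0,0,-0.2],[0,0,2,0,0,0,-0.2],[0,0,1.2,0,0,0,-0.2],[0,0,0,0,0,0,-0.2]],
])

```text
time: 48.8
eef_pos: [0.7111, 0.1648, 0.0784]
tcp_rot: [-0.003, 1.0, -0.0, -0.001]
contact_force: [0.1, -0.2, -0.3]
opening: 0.398
finger_force: 0.0
```

send_rows([
  [[0,0,0,0,0,0,-1],[0,0,0,0,0,0,-1],[0,0,0,0,0,0,-1],[0,0,0,0,0,0,-1],[0,0,0,0,0,0,-1]],
], force=40)

```text
time: 49.42
eef_pos: [0.7126, 0.164, 0.081]
tcp_rot: [-0.004, 1.0, -0.001, 0.001]
contact_force: [-1.1, -4.8, 6.5]
opening: 0.123
finger_force: 43.8
```

send_rows([
  [[0,0,0,0,0,0.16,-1],[0,0,0,0,0,0.16,-1],[0,0,0,0,0,0.16,-1],[0,0,0,0,0,0.16,-1],[0,0,0,0,0,0.16,-1],[0,0,0,0,0,0.16,-1],[0,0,0,0,0,0.16,-1],[0,0,0,0,0,0.16,-1],[0,0,0,0,0,0.16,-1],[0,0,0,0,0,0.16,-1]],
])

```text
time: 50.68
eef_pos: [0.7097, 0.161, 0.081]
tcp_rot: [0.716, 0.698, -0.005, 0.0]
contact_force: [-9.9, -11.6, 11.4]
opening: 0.125
finger_force: 44.4
```

send_rows([
  [[0,0,0,0,0,0.02,-1],[0,0,0,0,0,0,-1],[0,0,0,0,0,0,-1],[0,0,0,0,0,0,-0.2],[0,0,0,0,0,0,-0.2],[0,0,0,0,0,0,-0.2],[0,0,-3,0,0,0,-0.2],[0,0,-4.5,0,0,0,-0.2],[0,0,-4.5,0,0,0,-0.2],[0,0,0,0,0,0,-0.2]],
])

```text
time: 51.92
eef_pos: [0.7144, 0.1658, 0.2056]
tcp_rot: [0.722, 0.692, 0.004, 0.003]
contact_force: [-0.1, -0.4, 0.4]
opening: 0.4
finger_force: 0.0
```

```bash
python3 - <<'E'
from dial import *
s=ctrl.get_state(); m=R.from_quat(s['tcp_rot']).as_matrix(); psi=np.arctan2(m[1,0],m[0,0]); print(s['eef_pos'],psi,s['qpos'][5]); shot('wrist','w18'); dial('w18')
E
```

```text
[0.71435599 0.16575966 0.20557786] 1.5294048467887562 0.1310061480554569
pred centre 313 224
orange [310 167   7  18 110] 0.103 c [0.7126 0.2027] ends [0.7127 0.2099] [0.7125 0.1963]
yellow [310 188   4  11  43] 0.109 c [0.7108 0.1902] ends [0.7105 0.1862] [0.7111 0.1943]
yellow [310 188   4  11  43] 0.131 c [0.7112 0.1942] ends [0.7109 0.1906] [0.7114 0.198 ]
yellow [310 204   5  29 121] 0.109 c [0.7099 0.1702] ends [0.7091 0.1579] [0.7106 0.1814]
yellow [310 204   5  29 121] 0.131 c [0.7103 0.1758] ends [0.7096 0.1646] [0.711  0.1861]
dark [ 253  163  119  114 6430] [311.8 219.3] [113.6 118.5] [0.70983791 0.16679552] [0.71040741 0.17443438]
```

The pointer tip is within about 1 mm of the mark direction. Last checks before handing in: the drawer, and the lids on the board.

```bash
python3 - <<'E'
from h import *
cf=np.array([.634,.198]); ex=np.array([.982,.187])
for f in ['side0','side19','scene0','scene19']:
    c=load(f) if f.endswith('0') else shot(f[:-2],f)
    h=cv2.cvtColor(c['img'],cv2.COLOR_RGB2HSV); m=cv2.inRange(h,(172,130,60),(180,255,255))|cv2.inRange(h,(0,150,60),(3,255,255))
    P=np.array([w(c,u,v,.095)[:2] for v,u in np.argwhere(m)])-cf; x=P@ex; y=P@[-.187,.982]
    k=(abs(y)<.12)&(x>-.2)&(x<.03); print(f,k.sum(),np.percentile(x[k],[1,50,97,99]).round(4))
    print('yellow on board'); rings(c,(18,110,60),(33,255,255),.018,8)
E
```

```text
side0 846 [-0.1617 -0.1469 -0.1192 -0.1183]
yellow on board
[244 239   8   5  18] [0.79  0.088]
[281 276  16  14 108] [0.598 0.121]
[259 301  17  15 118] [0.579 0.219]
side19 984 [-0.0529 -0.0348 -0.0024 -0.0017]
yellow on board
[365 197  14  13  80] [ 0.635 -0.279]
[344 210  14  13  77] [ 0.645 -0.191]
scene0 530 [-0.127  -0.1155 -0.0816 -0.0789]
yellow on board
[357 265  14  12  75] [0.551 0.126]
[388 277  15  13  86] [0.53  0.224]
[340 282   6   6  16] [0.631 0.11 ]
scene19 59 [-0.0108 -0.009  -0.0071 -0.007 ]
yellow on board
[245 218  12  12  52] [ 0.627 -0.276]
[262 233  13  11  60] [ 0.637 -0.187]
```

```bash
python3 -c "
from plant import ctrl
print(ctrl.sign_off())"
```

```text
the job is handed in; nothing more can be done
None
```

I've handed in the job: both blue lids are on the cork board, all three white lids present are flat in the drawer, the drawer is home at its catch, and the dial pointer is within about 1 mm of the orange mark. I checked this from the cameras and forces; the hand-in returned no verdict.

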